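Load the little steriliser behind its left-hand screw clamp

TASK

Load the white steriliser on the shelf: its screw clamp has a left-hand thread, so unscrew the knob clockwise, never tightening it, right up to its upper stop, then lift the mirrored cover off and lay it flat on the cork mat. Lay every stainless tweezers case flat on the tray floor, whichever face up, none on top of another, put the cover back fully home, and only then swing the cam latch handle over its hump until it drops into its low notch over the cover. Leave the knob unscrewed and the other things on the shelf where they stand.

Things in the scene. Friction and masses are not known exactly. Their poses are not given: they have to be found in the camera images.
- steriliser: a fixed white countertop steriliser. Origin under the centre of its tray at table height, x away from the robot at yaw 0, y left, z up. Open-topped tray: inside 120 (x) by 176 (y) mm, walls 5 mm, floor 24 mm and rim 60 mm above the table. Screw clamp on a boss behind its far wall at x +100, y 0 mm; cam latch on a boss beside its right wall at x -40, y -122 mm (46 mm high bosses).
- cover: the loose mirrored cover, 0.3 kg: plate 134 x 190 x 5 mm over a locating plug 112 x 168 x 8 mm that drops into the tray mouth with 4 mm play all round; it also fits half-turned. Origin at the centre of the plug's underside, axes as the steriliser's. Fully home its origin is 52 mm and its plate's top 65 mm above the table. On the mat it rests on its plug.
- cover_grip (a point): centre of the cover's black grip bar, 38 mm above the cover's origin; bar 14 mm wide (x), 84 mm long (y), 14 mm high, with 18 mm of free height beneath it between two end posts.
- clamp_grip (a point): on the axis of the clamp knob, at the height to pinch its black bar: bar 44 mm long (along this point's x), 13 mm wide, from 21 mm below to 12 mm above this point. Below the bar a hub of 13 mm radius, then a steel clamp finger 53 mm long (towards this point's -x) and 8 mm thick. At joint 0 this point is 98 mm above the table; it rises 2 mm per rad.
- clamp_knob (a joint): turn of the clamp knob, rad, positive clockwise from above. LEFT-HAND thread: clockwise loosens and lifts the finger. Starts at 0.1 to 0.45, finger across the cover's far edge (at 0: bar along the steriliser's x, finger touching the cover; anticlockwise only jams it). Friction 0.07 N m, stays where left. Upper stop at 3.0, finger pointing away from the tray.
- latch_pin (a point): on the axis of the black upright handle pin of the cam latch, 60 mm from the pivot: pin of 14 mm diameter, from 26 mm below this point (where the lever's top is) to 14 mm above. With the latch at 0 it is 105 mm above the table. Its x points from pivot to pin.
- latch_pivot (a point): the vertical axis of the cam latch, fixed on the steriliser, 71 mm above the table, where the parked lever's underside is. The lever is 13 mm wide and 8 mm thick, with the pin on one end and across from it a holding finger reaching 56 mm from this axis.
- latch (a joint): turn of the cam latch, rad, clockwise from above. 0: parked, pin towards the steriliser's +x. 1.57: stop, pin pointing away from the tray (-y), finger over the cover. From 0.4 the lever climbs a hump, 5 mm at 0.85 (about 5 N at the pin); beyond, a spring draws it down into the low notch, reached at about 1.45: 5 mm below parked height, 1 mm over the cover. Let go before the hump it slides back.
- mat: a cork mat fixed on the table to the right of the steriliser, 160 (x) x 220 (y) x 3 mm, its surface 3 mm above the table, where the cover is laid meanwhile. Origin at the centre of its underside.
- case_a: a closed stainless steel tweezers case, 86 x 18 x 16 mm high, 45 g, lying on the table; all cases are alike; absent in some runs. Origin at its very centre, 8 mm above the table at the start, x along its length, z up; on whichever long face it lies is all one.
- case_b: a closed stainless steel tweezers case, 86 x 18 x 16 mm high, 45 g, lying on the table; all cases are alike; absent in some runs. Origin at its very centre, 8 mm above the table at the start, x along its length, z up; on whichever long face it lies is all one.
- case_c: a closed stainless steel tweezers case, 86 x 18 x 16 mm high, 45 g, lying on the table; all cases are alike; absent in some runs. Origin at its very centre, 8 mm above the table at the start, x along its length, z up; on whichever long face it lies is all one.
- case_d: a closed stainless steel tweezers case, 86 x 18 x 16 mm high, 45 g, lying on the table; all cases are alike; absent in some runs. Origin at its very centre, 8 mm above the table at the start, x along its length, z up; on whichever long face it lies is all one.
- denture_cup: bystander, to be left alone: denture cup, pearl white, 84 mm wide at the rim, 75 mm high. Origin at its underside.
- amber_jar: bystander, to be left alone: amber glass jar, 56 mm wide, 75 mm high. Origin at its underside.
- magnifier: bystander, to be left alone: magnifying glass with black handle, lying flat; disc 76 mm wide centred 60 mm along its x, handle to -70 mm. Origin at its underside.
- lotion: bystander, to be left alone: white lotion bottle, 48 mm wide, 130 mm high. Origin at its underside.
- tumbler: bystander, to be left alone: glass tumbler, 72 mm wide, 100 mm high. Origin at its underside.
- soap: bystander, to be left alone: bar of soap, 80 x 52 x 25 mm. Origin at its underside.
Mind the look-alikes: they are no part of the job. Leave any blue or green look-alike of the case_c alone.

How it is judged:
By the outcome, as a careful person would: the job done as asked, in the order asked, and still so for the second after the job is handed in, with the robot touching nothing.
Of case_a, case_b, case_c, case_d only 2 to 3 are there at a start; the rules pass over those that are not, and their reading is None.
At some moment in a run one of case_a, case_b, case_c, case_d may be knocked a few centimetres aside while the robot is not near it.
It also fails if it takes over 210 s, if anything falls off the work surface, if the arm or the gripper's body presses on something with over 40 N, if the wrist force passes 120 N, or if a joint passes its speed limit or range.

ROBOT

A 6-joint arm with a two-finger parallel gripper is mounted at the origin on the work surface. World frame = base frame: x ahead of the robot, y to its left, z up, the work surface at z = 0. Lengths are in mm, angles in degrees, forces in N, time in s.
With the tool pointing down it reaches from about 350 to 850 mm from the base axis. Payload 8.1 kg.
Tool frame: the origin (TCP) lies midway between the tips of the shut fingers; the grasp point (between the pads) lies 19 mm behind it; z points along the fingers, y is the direction in which the jaws open and shut (so a half turn about z gives the same grasp; the last joint's range is limited). The gripper opens to 85 mm and grips with 20 to 120 N. Pads are 22 mm wide; open, the fingers measure 114 mm over their backs; the gripper's body (76 mm by 85 mm) begins 54 mm behind the grasp point. The pads swing forward as they close: fully open they stand 13 mm farther back than shut.
Start: joints at [-77.716, 7.471, 85.268, -0, 87.261, -4.893], TCP at [177.218, -573.236, 231.292] pointing down, gripper open.
Joint ranges: [-169.43, 169.43], [-51.17, 129.36], [1.28, 143.12], [-76.62, 256.62], [0, 156.53], [-152.29, 152.29]. Speed limits (degrees/s): [136.94, 136.94, 159.86, 180, 180, 180].

INTERFACE

Orientations are given as [roll, pitch, yaw] about the fixed x, y, z axes, in that order (R = Rz(yaw) Ry(pitch) Rx(roll)).
In Python, from bench import telemetry, snapshot, camera_params, job gives the robot as it stands. The module is installed in compiled form; this text tells all that it offers.
- The arm moves only by the shell command python3 -m jog 'ROWS' [FORCE]. ROWS is JSON, a list that holds one entry, the list of rows, each a list of 7 numbers: the shift along the tool's x, y, z in units of 50 mm (1.0 is 50 mm), then the turn, a rotation vector about the tool's x, y, z in units of 2 pi rad (1.0 is 2 pi rad), then the opening, from 0 (shut) to 1 (fully open). In form: [[[dx, dy, dz, rx, ry, rz, claw], ...]]. A call has 1 to 12 rows; each row shifts and turns the commanded pose from where the row before left it, along the tool's axes as they then stand; what a row does not reach is not made up. A row lasts 1/8 s, in which the tool goes at most 62.5 mm and 10.7 degrees, less where a joint would pass 70% of its speed; a pose out of reach is approached as far as the arm can. A call with a number of a shift or a turn outside -1 to 1 is refused whole. A call with a gripper value outside its range is refused whole. The fingers move at their own pace and stop on an object; FORCE is the grip in N (left out, the last holds). Time passes only in rows, so rows that do not move let the fingers close. It gives the time, the measured TCP pose, the force and the opening at its end, in the units of the state.
- telemetry.sense(): the state, without advancing time (a new reading comes with each control period).
- snapshot(name): name is "scene" or "top" or "wrist"; returns (picture, depth): 384x512x3 uint8, red, green, blue; 384x512 float32, mm along the optical axis (not along the pixel's ray), 0 where there is no reading.
- camera_params(name): a dict with "K" (3x3 intrinsics, pixels), "extrinsics" (4x4, takes a point from camera to world coordinates). Camera axes: x right, y down, z forward; pixel columns grow to the right and rows downward; lengths in mm; the calibration is good to about 2 mm. A picture is of the moment at which its call begins: read the wrist's pose just before it. camera_params takes no time and is no camera call; for the wrist camera it gives the pose at the moment of the call.
- job.hand_in(): hands the job in, once; it reports no verdict.
The state is a dict: "time": time; "joint_pos": joint angles; "qd": joint speeds; "joint_efforts": joint torques, N m; "tool_pos": TCP position; "tcp_rot": TCP orientation; "ft_force": force on the tool from outside, world axes, zero at the start; "wrist_torque": the same for the moment, N m; "finger_gap": finger opening in mm.
Only numpy, scipy, OpenCV 4.12 (cv2) and the standard library are available. Lean on these libraries where they do the work, as an engineer would, in place of code of your own. Each camera call takes 0.05 s, during which the arm holds its last target. There are 200 camera calls.

## Working session

There is one attempt and no reset: what is moved stays moved. The work goes in short steps, Python scripts to look and compute and a shell command to move; the robot and the scene stay as the last step left them, time stands still between calls to the robot, and variables do not carry over. Pictures are saved under pics/ and viewed, about 12 in all and at most 16, crops included, and the job is handed in when it is done.

```bash
mkdir -p pics; ls
cat > h.py <<'E'
import numpy as np, cv2
from scipy.spatial.transform import Rotation as R
from bench import telemetry, snapshot, camera_params, job
def save(n,im,s=1): cv2.imwrite(f'pics/{n}.png',cv2.resize(im[:,:,::-1],None,fx=s,fy=s,interpolation=cv2.INTER_CUBIC))
def ray(P,u,v,z):
    K,T=np.array(P['K']),np.array(P['extrinsics']); d=T[:3,:3]@np.linalg.solve(K,[u,v,1]); o=T[:3,3]
    return o+d*(z-o[2])/d[2]
def cloud(P,D):
    K,T=np.array(P['K']),np.array(P['extrinsics']); v,u=np.indices(D.shape)
    p=np.stack([(u-K[0,2])/K[0,0]*D,(v-K[1,2])/K[1,1]*D,D],-1)
    return p@T[:3,:3].T+T[:3,3]
def proj(P,p):
    K,T=np.array(P['K']),np.array(P['extrinsics']); q=K@(T[:3,:3].T@(np.array(p,float)-T[:3,3])); return q[:2]/q[2]
E
python3 - <<'E'
from h import *
s=telemetry.sense(); print(s)
for n in('scene','top'):
    P=camera_params(n); im,d=snapshot(n); np.savez(f'{n}.npz',im=im,d=d,K=P['K'],extrinsics=P['extrinsics']); save(n,im,1.5); print(n,np.round(P['K'],1),np.round(P['extrinsics'],3))
E
```

```text
pics
{'time': 0.0, 'joint_pos': array([-7.77158504e+01,  7.51414432e+00,  8.53296560e+01,  3.09506447e-05,
        8.72627484e+01, -4.89317973e+00]), 'qd': array([-0.03968092, -0.07745196,  0.0169865 , -0.03120177, -0.05658555,
        0.07790897]), 'joint_efforts': array([-1.20564542e-03, -5.69389772e+01, -5.00559533e+01, -6.52404342e-04,
        1.43949120e-02, -1.70084064e-06]), 'tool_pos': array([ 177.09921624, -572.68372572,  230.25088375]), 'tcp_rot': array([-1.79893842e+02, -9.11921921e-03,  1.71773194e+01]), 'ft_force': array([-0.61155936,  0.31633209, -0.16533755]), 'wrist_torque': array([-0.02457156,  0.03539487, -0.01053037]), 'finger_gap': 85.24091712430574}
scene [[440.3   0.  264.9]
 [  0.  440.3 192.2]
 [  0.    0.    1. ]] [[-6.040000e-01  4.880000e-01 -6.310000e-01  1.226478e+03]
 [ 7.970000e-01  3.450000e-01 -4.960000e-01  6.107050e+02]
 [-2.400000e-02 -8.020000e-01 -5.970000e-01  7.577750e+02]
 [ 0.000000e+00  0.000000e+00  0.000000e+00  1.000000e+00]]
top [[435.3   0.  255.6]
 [  0.  435.3 189.5]
 [  0.    0.    1. ]] [[ 2.500000e-02 -9.920000e-01  1.220000e-01  3.817740e+02]
 [-1.000000e+00 -2.500000e-02  2.000000e-03  3.967100e+01]
 [ 1.000000e-03 -1.220000e-01 -9.920000e-01  1.218284e+03]
 [ 0.000000e+00  0.000000e+00  0.000000e+00  1.000000e+00]]
```

View pics/scene.png

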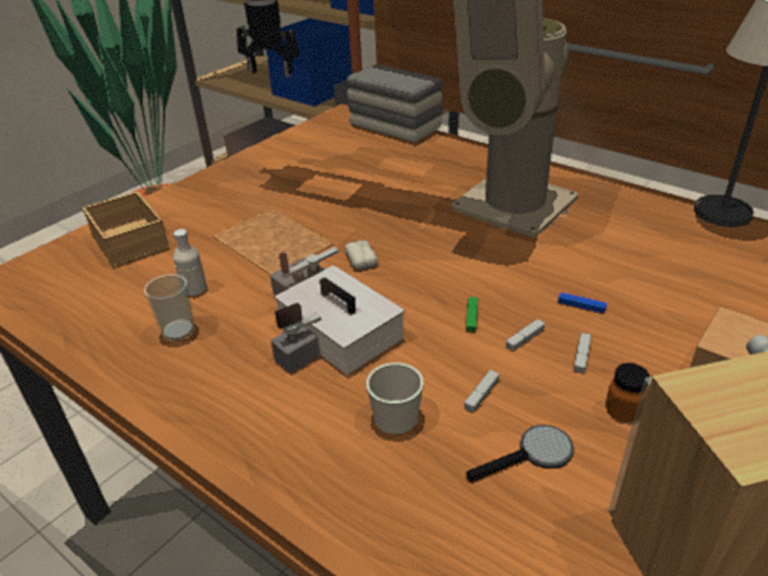

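View pics/top.png

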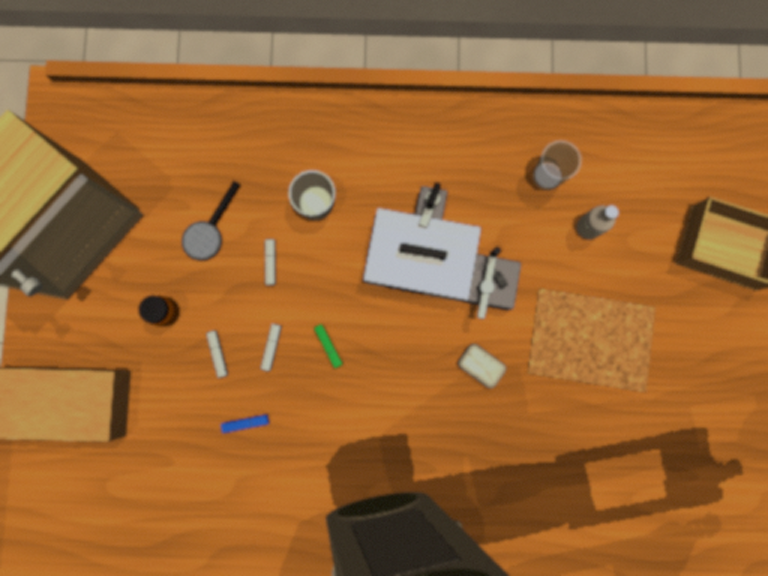

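The two views agree. In top.png the candidates for a case are grey bars at (270,262), (271,347) and (217,354). The green (328,345) and blue (245,424) bars are look-alikes. The steriliser is at (422,253), the clamp at (431,203), the latch at (490,280) and the mat at (592,340).

Run:
```python
from h import *
Z=np.load('top.npz'); P=dict(K=Z['K'],extrinsics=Z['extrinsics']); im=Z['im']; d=Z['d']
C=cloud(P,d); hsv=cv2.cvtColor(im,cv2.COLOR_RGB2HSV)
def rect(mask,z,name,amin=30,amax=9e9):
    n,l,st,c=cv2.connectedComponentsWithStats(mask.astype(np.uint8))
    for i in range(1,n):
        if amin<st[i,4]<amax:
            v,u=np.nonzero(l==i); p=np.array([ray(P,a,b,z)[:2] for a,b in zip(u,v)],np.float32)
            r=cv2.minAreaRect(p); a=r[2] if r[1][0]>r[1][1] else r[2]-90
            print(name,'px',np.round(c[i]*1.5),'rectctr',np.round(r[0],1),'mean',p.mean(0).round(1),'size',np.round(r[1],1),'long ang',round(a,1),'zmed',np.median(C[v,u,2]).round(1))
S,V,H=hsv[...,1],hsv[...,2],hsv[...,0]
x,y,z=C[...,0],C[...,1],C[...,2]
grey=(S<70)&(V>110)&(z<40)&(x>250)&(x<800)&(y>0)&(y<450)
rect(grey,16,'case')
rect((z>55)&(z<72)&(S<60)&(V>120)&(x>450),65,'plate',800)
rect((V<70)&(z>70)&(z<125)&(x>450)&(x<800)&(y<200)&(y>-300),97,'black',15)
rect((H<20)&(S<170)&(S>60)&(x>350)&(x<700)&(y<-150)&(z<10)&(V>120),3,'mat',3000)
rect((z>12)&(z<35)&(x>300)&(x<600)&(y<-20)&(y>-200)&(S<100),25,'soap',200)
print([ (k,ray(P,a/1.5,b/1.5,65).round(1)) for k,a,b in (('plTL',377,209),('TR',480,223),('BR',470,300),('BL',364,284))])
print([ (k,ray(P,a/1.5,b/1.5,3).round(1)) for k,a,b in (('matTL',538,290),('TR',655,306),('BR',645,390),('BL',528,373))])
m=(z>75)&(z<125)&(x>450)&(x<800)&(y<200)&(y>-300)
n,l,st,c=cv2.connectedComponentsWithStats(m.astype(np.uint8))
for i in range(1,n):
    if st[i,4]>8:print('high',c[i]*1.5,st[i,4],C[l==i].mean(0).round(1),C[l==i].min(0).round(0),C[l==i].max(0).round(0))
save('crop',im[110:290,120:450],2.4)
```

```text
case px [314. 199.] rectctr [689.1 174.8] mean [688.4 176.9] size [49.2 62.1] long ang -88.5 zmed 4.5
case px [200. 239.] rectctr [605.2 386.9] mean [605.7 387. ] size [65.8 62.1] long ang 61.7 zmed 8.3
case px [269. 262.] rectctr [566.9 255.4] mean [567.  255.4] size [82.2 14. ] long ang 2.6 zmed 14.9
case px [270. 347.] rectctr [409.1 245.8] mean [408.7 246.2] size [16.7 83.4] long ang -11.5 zmed 14.9
case px [216. 353.] rectctr [394.8 344.5] mean [394.9 344.6] size [83.6 17.2] long ang 17.3 zmed 14.6
plate px [422. 254.] rectctr [588.4 -26.6] mean [580.8 -25.6] size [189.6 147.6] long ang 80.7 zmed 64.3
black px [432. 196.] rectctr [679.5 -40.1] mean [678.3 -40.2] size [12.7 44.7] long ang -20.4 zmed 108.4
black px [422. 251.] rectctr [579.7 -24.8] mean [580.  -24.4] size [77.3 11.9] long ang 80.8 zmed 95.9
black px [494. 252.] rectctr [ 582.  -150.6] mean [ 581.7 -150.3] size [ 5.5 15. ] long ang -43.8 zmed 115.5
mat px [591. 338.] rectctr [ 438.8 -346.6] mean [ 440.3 -346.4] size [216.7 157.6] long ang 82.4 zmed 2.0
soap px [481. 365.] rectctr [ 385.4 -139.6] mean [ 385.3 -139.8] size [77.6 49.8] long ang 55.2 zmed 23.0
[('plTL', array([660.4,  56.7,  65. ])), ('TR', array([ 639.4, -129.4,   65. ])), ('BR', array([ 499.6, -112.7,   65. ])), ('BL', array([523.4,  76.2,  65. ]))]
[('matTL', array([ 528. , -248.1,    3. ])), ('TR', array([ 503.4, -466.6,    3. ])), ('BR', array([ 347.7, -444.2,    3. ])), ('BL', array([ 373.3, -229.1,    3. ]))]
high [560.18904594 159.73144876] 283 [ 752.  -267.6   91.5] [ 715. -299.   75.] [ 785. -231.  104.]
high [432.65625    196.19196429] 112 [677.1 -40.8 100.8] [659. -52.  75.] [699. -30. 116.]
high [422.65322581 250.58064516] 186 [581.1 -25.3  95. ] [569. -66.  75.] [594.  16. 103.]
high [487.5974026  280.76623377] 231 [ 532.2 -140.7   83.6] [ 467. -156.   75.] [ 588. -124.  121.]
```

View pics/crop.png

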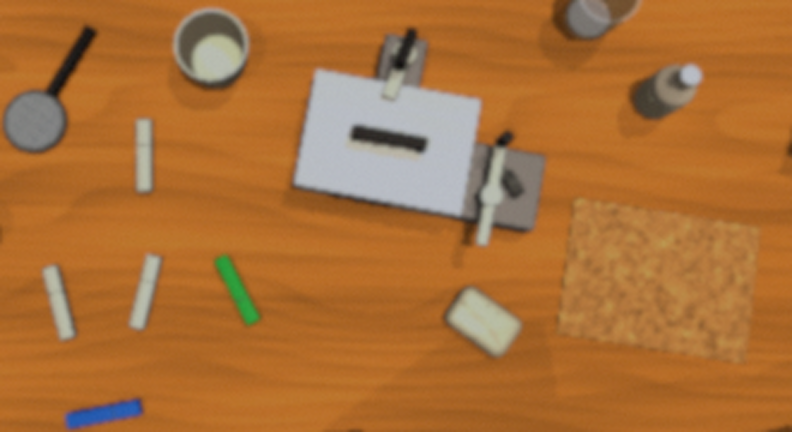

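The crop confirms three steel cases, with the finger of the clamp over the far edge of the cover and the latch parked. I'll go above the steriliser and take a closer look with the wrist camera.

```bash
cat > go.py <<'E'
import sys; from h import *
s=telemetry.sense(); x,y,z,yaw=map(float,sys.argv[1:5])
r=R.from_euler('xyz',s['tcp_rot'],degrees=True); g=R.from_euler('xyz',[180,0,yaw],degrees=True)
rv=(r.inv()*g).as_rotvec()/(2*np.pi); sh=g.inv().apply(np.array([x,y,z])-s['tool_pos'])/50
print('t',round(s['time'],2),'pos',s['tool_pos'].round(1),s['tcp_rot'].round(1),'gap',round(s['finger_gap'],1),'F',s['ft_force'].round(1),'j6',s['joint_pos'][5].round(0))
print('turn first',rv.round(4),'then shift',sh.round(3))
E
a='[0,0,0,0,0,-0.0284,1]'
python3 -m jog '[[[0,0,0,0,0,-0.0284,1],[0,0,0,0,0,-0.0284,1],[0,0,0,0,0,-0.0284,1],[0,0,0,0,0,-0.0284,1],[0,0,0,0,0,-0.0284,1],[0,0,0,0,0,-0.0284,1],[0,0,0,0,0,-0.0284,1],[0,0,0,0,0,-0.0284,1],[0,0,0,0,0,-0.0284,1],[0,0,0,0,0,-0.0284,1],[0,0,0,0,0,-0.0284,1],[0,0,0,0,0,-0.0284,1]]]'
python3 -m jog '[[[0,0,0,0,0,-0.0284,1],[0,0,0,0,0,-0.0284,1],[-0.2,0.6,-0.1,0,0,0,1],[-0.3,0.9,-0.1,0,0,0,1],[-0.3,0.9,-0.1,0,0,0,1],[-0.3,0.9,-0.1,0,0,0,1],[-0.3,0.9,-0.1,0,0,0,1],[-0.3,0.9,-0.1,0,0,0,1],[-0.3,0.9,-0.1,0,0,0,1],[-0.3,0.9,-0.1,0,0,0,1]]]'
python3 -m jog '[[[-0.3,0.9,-0.1,0,0,0,1],[-0.3,0.9,-0.1,0,0,0,1],[-0.3,0.9,-0.1,0,0,0,1],[-0.3,0.9,-0.1,0,0,0,1],[-0.3,0.9,-0.1,0,0,0,1],[-0.3,0.9,-0.1,0,0,0,1],[-0.3,0.9,-0.1,0,0,0,1],[0,0,0,0,0,0,1],[0,0,0,0,0,0,1]]]'
python3 go.py 600 -40 300 160
python3 - <<'E'
from h import *
P=camera_params('wrist');im,d=snapshot('wrist');np.savez('w1.npz',im=im,d=d,K=P['K'],extrinsics=P['extrinsics']);save('w1',im,1.5);print(np.round(P['extrinsics'],3))
E
```

```text
time: 1.6
tool_pos: [177.2, -572.9, 230.6]
tcp_rot: [180.0, -0.1, 140.2]
ft_force: [-0.4, -0.1, -0.1]
finger_gap: 85.6
time: 2.85
tool_pos: [402.3, -285.7, 271.1]
tcp_rot: [180.0, -0.0, 160.3]
ft_force: [0.8, -0.6, -0.2]
finger_gap: 85.3
time: 3.98
tool_pos: [606.3, -26.0, 305.5]
tcp_rot: [-180.0, -0.1, 160.3]
ft_force: [-0.7, 0.1, -0.4]
finger_gap: 85.5
t 3.98 pos [606.3 -26.  305.5] [-1.800e+02 -1.000e-01  1.603e+02] gap 85.5 F [-0.7  0.1 -0.4] j6 -78.0
turn first [-0.0001 -0.0002  0.001 ] then shift [ 0.023 -0.307  0.111]
[[ 3.36000e-01  9.11000e-01  2.40000e-01  5.45730e+02]
 [ 9.42000e-01 -3.25000e-01 -8.60000e-02 -5.03500e+00]
 [-0.00000e+00  2.55000e-01 -9.67000e-01  4.49776e+02]
 [ 0.00000e+00  0.00000e+00  0.00000e+00  1.00000e+00]]
```

View pics/w1.png

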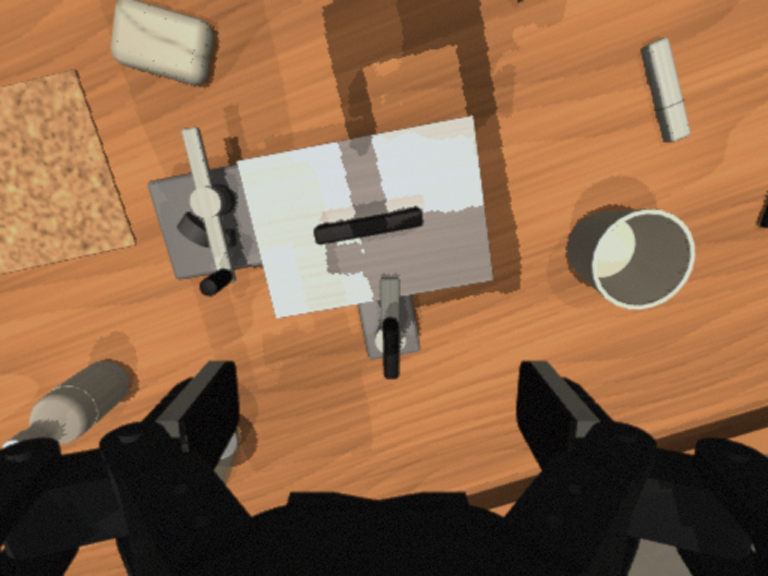

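The view shows the plate corners at (238,160), (473,117), (493,279) and (277,317). The clamp bar runs (391,322)–(391,378), the grip bar (320,233)–(418,217), the latch hub is at (205,201), and the pin top at about (207,287).

Run:
```python
from h import *
Z=np.load('w1.npz'); P=dict(K=Z['K'],extrinsics=Z['extrinsics']); im=Z['im']; d=Z['d']; C=cloud(P,d)
f=lambda u,v,z:ray(P,u/1.5,v/1.5,z)[:2]
q=np.array([f(*c,65) for c in((238,160),(473,117),(493,279),(277,317))]); print(q.round(1),'ctr',q.mean(0).round(1))
for a,b in((0,1),(3,2),(0,3),(1,2)): e=q[b]-q[a]; print(np.hypot(*e).round(1),np.degrees(np.arctan2(e[1],e[0])).round(1))
V=im.max(-1)
def black(x0,y0,x1,y1,z,zlo,zhi):
    m=np.zeros(V.shape,bool); m[int(y0/1.5):int(y1/1.5),int(x0/1.5):int(x1/1.5)]=1
    m&=(V<60)&(C[...,2]>zlo)&(C[...,2]<zhi); v,u=np.nonzero(m); p=np.array([ray(P,a,b,z)[:2] for a,b in zip(u,v)],np.float32)
    r=cv2.minAreaRect(p); a=r[2] if r[1][0]>r[1][1] else r[2]-90; print(np.round(r[0],1),np.round(r[1],1),round(a,1),len(v),np.percentile(C[m][:,2],[5,50,95]).round(1))
black(300,195,440,255,97,92,104)
black(370,300,420,390,110.5,104,118)
black(190,265,240,300,119,112,126)
print('hub',f(205,201,83))
```

```text
[[ 501.5 -107.3]
 [ 533.6   78.7]
 [ 663.9   57.5]
 [ 633.4 -129. ]] ctr [583.1 -25. ]
188.7 80.2
189.0 80.7
133.7 -9.3
132.0 -9.2
[582.1 -25.8] [81.6 13.8] 80.8 850 [96.3 98.3 99.5]
[679.1 -41.3] [12.8 42.9] -18.9 345 [108.2 111.1 112.5]
[ 581.9 -148.8] [12.1 14.1] -68.1 124 [114.3 119.2 120.4]
hub [ 523.02420828 -139.19648794]
```

```bash
python3 go.py 680.2 -41.5 120 161.1
```

```text
t 4.03 pos [606.2 -26.5 305.8] [-1.800e+02 -1.000e-01  1.603e+02] gap 85.5 F [ 0.6 -0.1  0.2] j6 -78.0
turn first [-0.0001 -0.0002 -0.0022] then shift [-1.498  0.196  3.715]
```

```bash
python3 -m jog '[[[0,0,0,0,0,-0.0022,0.6],[-0.5,0.066,0.2,0,0,0,0.6],[-0.5,0.066,0.515,0,0,0,0.6],[-0.498,0.064,0.6,0,0,0,0.6],[0,0,0.8,0,0,0,0.6],[0,0,0.8,0,0,0,0.6],[0,0,0.8,0,0,0,0.6],[0,0,0,0,0,0,0.6],[0,0,0,0,0,0,0.6],[0,0,0,0,0,0,0.6]]]'; python3 go.py 680.2 -41.5 82 161.1
```

```text
time: 5.28
tool_pos: [682.4, -41.4, 123.8]
tcp_rot: [179.9, 0.3, 161.1]
ft_force: [-0.2, 0.2, 0.5]
finger_gap: 51.3
t 5.28 pos [682.4 -41.4 123.8] [179.9   0.3 161.1] gap 51.3 F [-0.2  0.2  0.5] j6 -79.0
turn first [ 0.0001  0.0007 -0.    ] then shift [ 0.042 -0.017  0.837]
```

```bash
python3 -m jog '[[[0,0,0.4,0,0,0,0.6],[0,0,0.42,0,0,0,0.6],[0,0,0,0,0,0,0.6],[0,0,0,0,0,0,0.6]]]'; python3 go.py 680.2 -41.5 82 161.1;  python3 -m jog '[[[0,0,0,0,0,0,0.2],[0,0,0,0,0,0,0.1],[0,0,0,0,0,0,0.05],[0,0,0,0,0,0,0.05],[0,0,0,0,0,0,0],[0,0,0,0,0,0,0],[0,0,0,0,0,0,0],[0,0,0,0,0,0,0]]]' 40;python3 go.py 680.2 -41.5 82 161.1
```

```text
time: 5.78
tool_pos: [680.4, -40.9, 78.9]
tcp_rot: [-180.0, -0.1, 161.1]
ft_force: [-0.4, -0.3, -0.6]
finger_gap: 51.3
t 5.78 pos [680.4 -40.9  78.9] [-1.800e+02 -1.000e-01  1.611e+02] gap 51.3 F [-0.4 -0.3 -0.6] j6 -79.0
turn first [-0.     -0.0002  0.    ] then shift [-0.001 -0.013 -0.062]
time: 6.78
tool_pos: [681.2, -41.3, 80.4]
tcp_rot: [-180.0, 0.1, 161.1]
ft_force: [-2.7, -2.1, 5.3]
finger_gap: 12.4
t 6.78 pos [681.2 -41.3  80.4] [-1.800e+02  1.000e-01  1.611e+02] gap 12.4 F [-2.7 -2.1  5.3] j6 -79.0
turn first [-0.      0.0002 -0.    ] then shift [ 0.017 -0.011 -0.031]
```

```bash
python3 -m jog '[[[0,0,-0.007,0,0,0.0278,0],[0,0,-0.007,0,0,0.0278,0],[0,0,-0.007,0,0,0.0278,0],[0,0,-0.007,0,0,0.0278,0],[0,0,-0.007,0,0,0.0278,0],[0,0,-0.007,0,0,0.0278,0],[0,0,-0.007,0,0,0.0278,0],[0,0,-0.007,0,0,0.0278,0],[0,0,0,0,0,0,0]]]';python3 go.py 681.3 -41.7 83.1 -1;python3 -m jog '[[[0,0,-0.007,0,0,0.0278,0],[0,0,-0.007,0,0,0.0278,0],[0,0,-0.007,0,0,0.0278,0],[0,0,-0.007,0,0,0.0278,0],[0,0,-0.007,0,0,0.0278,0],[0,0,-0.007,0,0,0.0278,0],[0,0,-0.007,0,0,0.02,0],[0,0,0,0,0,0,0],[0,0,0,0,0,0,0]]]'; python3 go.py 681.3 -41.7 85 -1; python3 -c "
from h import *;print(telemetry.sense()['wrist_torque'])"
```

```text
time: 7.9
tool_pos: [681.4, -41.2, 83.2]
tcp_rot: [179.9, 0.0, 81.1]
ft_force: [0.3, -1.9, 6.2]
finger_gap: 12.4
t 7.9 pos [681.4 -41.2  83.2] [179.9   0.   81.1] gap 12.4 F [ 0.3 -1.9  6.2] j6 1.0
turn first [ 2.00e-04 -2.00e-04  2.28e-01] then shift [-0.002  0.01   0.003]
time: 9.02
tool_pos: [681.5, -41.4, 85.6]
tcp_rot: [179.9, -0.1, 14.1]
ft_force: [1.0, -2.8, 5.3]
finger_gap: 12.5
t 9.03 pos [681.5 -41.4  85.6] [ 1.799e+02 -1.000e-01  1.410e+01] gap 12.5 F [ 1.  -2.8  5.3] j6 68.0
turn first [ 0.0001 -0.0003  0.042 ] then shift [-0.003  0.006  0.011]
[-0.59849013 -0.14075841 -0.08782235]
```

```bash
T='python3 -c "
from bench import telemetry as t
s=t.sense();print(s[\"wrist_torque\"].round(3),s[\"tcp_rot\"].round(2))"'; python3 -m jog '[[[0,0,-0.007,0,0,0.0278,0],[0,0,-0.002,0,0,0.008,0],[0,0,0,0,0,0,0]]]'>/dev/null; eval "$T"
python3 -m jog '[[[0,0,-0.002,0,0,0.006,0],[0,0,0,0,0,0,0]]]'>/dev/null; eval "$T"
python3 -m jog '[[[0,0,-0.001,0,0,0.004,0],[0,0,0,0,0,0,0]]]'>/dev/null; eval "$T"
python3 -m jog '[[[0,0,0,0,0,0.004,0],[0,0,0,0,0,0,0]]]'>/dev/null; eval "$T"
```

```text
[-0.572 -0.171 -0.057] [ 1.7995e+02 -1.0000e-01  1.2000e+00]
[-0.678 -0.166 -0.061] [ 1.7996e+02 -1.0000e-01 -9.4000e-01]
[-0.67  -0.141  0.335] [ 1.7996e+02 -1.0000e-01 -2.3400e+00]
[-0.698 -0.15   0.777] [ 1.7995e+02 -1.0000e-01 -3.7600e+00]
```

```bash
python3 -m jog '[[[0,0,0,0,0,0,0.3],[0,0,0,0,0,0,0.6],[0,0,0,0,0,0,0.6],[0,0,0,0,0,0,0.6],[0,0,-0.4,0,0,0,0.6],[0,0,-0.8,0,0,0,0.6],[0,0,-0.8,0,0,0,0.6],[0,0,0,0,0,-0.0287,0.6],[0,0,0,0,0,-0.0287,0.6],[0,0,0,0,0,-0.0287,0.6],[0,0,0,0,0,-0.0287,0.6],[0,0,0,0,0,-0.0287,0.6]]]'
python3 -m jog '[[[0,0,0,0,0,-0.0287,0.6],[0,0,0,0,0,-0.0287,0.6],[0,0,0,0,0,-0.0287,0.6],[0,0,0,0,0,0,0.6],[0,0,0,0,0,0,0.6]]]'
python3 go.py 582.3 -25.6 120 80.6
```

```text
time: 11.65
tool_pos: [681.2, -41.0, 187.4]
tcp_rot: [179.9, -0.1, 47.9]
ft_force: [0.1, -0.4, -0.0]
finger_gap: 51.3
time: 12.28
tool_pos: [681.0, -40.9, 186.4]
tcp_rot: [179.9, -0.0, 78.3]
ft_force: [0.4, 0.3, -0.3]
finger_gap: 51.2
t 12.28 pos [681.  -40.9 186.4] [179.9  -0.   78.3] gap 51.2 F [ 0.4  0.3 -0.3] j6 4.0
turn first [ 0.0002 -0.     -0.0064] then shift [-0.02  -1.998  1.328]
```

```bash
python3 -m jog '[[[0,0,0,0,0,-0.0064,0.6],[-0.01,-0.7,0,0,0,0,0.6],[-0.01,-0.7,0,0,0,0,0.6],[0,-0.6,0,0,0,0,0.6],[0,0,0.6,0,0,0,0.6],[0,0,0.73,0,0,0,0.6],[0,0,0,0,0,0,0.6],[0,0,0,0,0,0,0.6]]]'
python3 go.py 582.3 -25.6 73 80.6
python3 - <<'E'
from h import *
P=camera_params('wrist');im,d=snapshot('wrist');save('w2',im,1.2)
P=camera_params('scene');im,d=snapshot('scene');save('s2',im[120:280,140:340],3)
E
```

```text
time: 13.28
tool_pos: [582.6, -26.0, 120.4]
tcp_rot: [179.9, -0.0, 80.8]
ft_force: [0.5, 0.1, 0.4]
finger_gap: 51.4
t 13.28 pos [582.6 -26.  120.4] [179.9  -0.   80.8] gap 51.4 F [0.5 0.1 0.4] j6 2.0
turn first [ 0.0002 -0.      0.0004] then shift [ 0.008 -0.007  0.948]
```

View pics/w2.png

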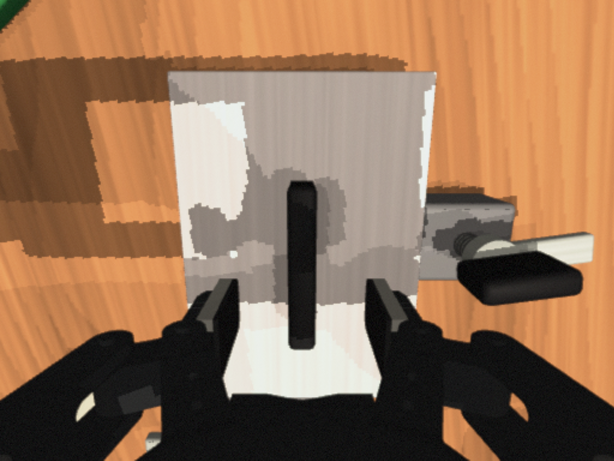

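The clamp finger now points away from the tray (575,250), and the grip bar is centred between the jaws. I'll descend and grip it.

```bash
python3 -m jog '[[[0,0,0.45,0,0,0,0.6],[0,0,0.48,0,0,0,0.6],[0,0,0,0,0,0,0.6],[0,0,0,0,0,0,0.2],[0,0,0,0,0,0,0.1],[0,0,0,0,0,0,0],[0,0,0,0,0,0,0],[0,0,0,0,0,0,0],[0,0,0,0,0,0,0],[0,0,0,0,0,0,0]]]' 60; python3 go.py 582.3 -25.6 73 80.6
python3 -m jog '[[[0,0,-0.1,0,0,0,0],[0,0,-0.2,0,0,0,0],[0,0,-0.4,0,0,0,0],[0,0,-0.6,0,0,0,0],[0,0,-0.7,0,0,0,0],[0,0,0,0,0,0,0],[0,0,0,0,0,0,0]]]'; python3 go.py 439 -346.6 173 82.4
```

```text
time: 14.62
tool_pos: [583.3, -26.1, 74.4]
tcp_rot: [179.8, -0.0, 80.8]
ft_force: [0.4, 0.4, 6.2]
finger_gap: 12.6
t 14.62 pos [583.3 -26.1  74.4] [179.8  -0.   80.8] gap 12.6 F [0.4 0.4 6.2] j6 2.0
turn first [ 0.0005 -0.      0.0006] then shift [ 0.007 -0.021  0.028]
time: 15.5
tool_pos: [581.6, -25.9, 172.1]
tcp_rot: [-180.0, -0.0, 80.8]
ft_force: [0.2, -0.2, -3.5]
finger_gap: 12.7
t 15.5 pos [581.6 -25.9 172.1] [-180.    -0.    80.8] gap 12.7 F [ 0.2 -0.2 -3.5] j6 2.0
turn first [-0.0001 -0.     -0.0044] then shift [-6.734 -1.978 -0.019]
```

```bash
python3 -m jog '[[[-0.2,-0.06,0,0,0,-0.0044,0],[-0.5,-0.15,0,0,0,0,0],[-0.65,-0.19,0,0,0,0,0],[-0.7,-0.2,0,0,0,0,0],[-0.7,-0.2,0,0,0,0,0],[-0.7,-0.2,0,0,0,0,0],[-0.7,-0.2,0,0,0,0,0],[-0.7,-0.2,0,0,0,0,0],[-0.7,-0.2,0,0,0,0,0],[-0.6,-0.2,0,0,0,0,0],[-0.4,-0.12,0,0,0,0,0],[-0.18,-0.06,0,0,0,0,0]]]'; python3 -m jog '[[[0,0,0.5,0,0,0,0],[0,0,0.8,0,0,0,0],[0,0,0.8,0,0,0,0],[0,0,0.5,0,0,0,0],[0,0,0.2,0,0,0,0],[0,0,0,0,0,0,0],[0,0,0,0,0,0,0]]]'; python3 go.py 439 -346.6 25 82.4
python3 - <<'E'
from h import *
im,d=snapshot('top');save('t3',im[150:300,280:480],3)
E
```

```text
time: 17.0
tool_pos: [438.2, -346.6, 171.2]
tcp_rot: [-179.9, -0.1, 82.4]
ft_force: [0.1, -0.2, -2.3]
finger_gap: 12.5
time: 17.88
tool_pos: [440.0, -347.0, 34.0]
tcp_rot: [179.9, 0.1, 82.4]
ft_force: [-0.0, 0.1, -3.2]
finger_gap: 13.2
t 17.88 pos [ 440. -347.   34.] [1.799e+02 1.000e-01 8.240e+01] gap 13.2 F [-0.   0.1 -3.2] j6 -36.0
turn first [0.0003 0.0002 0.0001] then shift [ 0.005 -0.021  0.179]
```

View pics/t3.png

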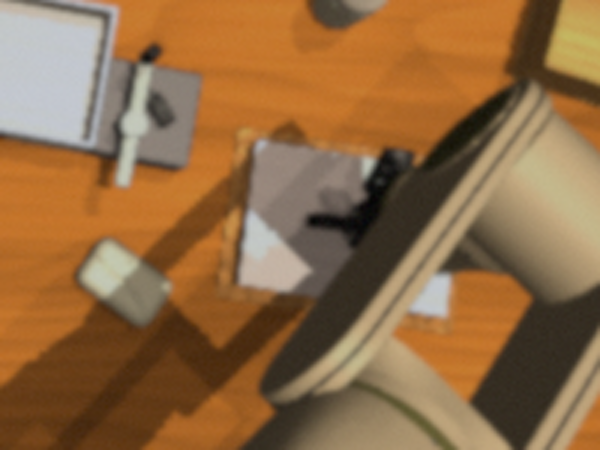

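The cover is centred over the mat, whose margin shows all round. I'll lower it gently.

```bash
python3 -m jog '[[[0,0,0.12,0,0,0,0],[0,0,0,0,0,0,0]]]'; python3 -m jog '[[[0,0,0.03,0,0,0,0],[0,0,0,0,0,0,0]]]';python3 -m jog '[[[0,0,0.02,0,0,0,0],[0,0,0,0,0,0,0]]]'
```

```text
time: 18.18
tool_pos: [438.8, -346.1, 26.2]
tcp_rot: [-180.0, -0.0, 82.4]
ft_force: [0.5, 0.2, -3.4]
finger_gap: 13.2
time: 18.42
tool_pos: [439.1, -346.5, 25.4]
tcp_rot: [180.0, 0.0, 82.4]
ft_force: [-2.8, 2.1, 2.8]
finger_gap: 12.7
time: 18.68
tool_pos: [439.3, -346.6, 25.4]
tcp_rot: [180.0, 0.0, 82.4]
ft_force: [-5.4, 4.6, 12.3]
finger_gap: 12.6
```

```bash
python3 -m jog '[[[0,0,-0.01,0,0,0,0.2],[0,0,0,0,0,0,0.6],[0,0,0,0,0,0,0.6],[0,0,0,0,0,0,0.6],[0,0,-0.4,0,0,0,0.6],[0,0,-0.8,0,0,0,0.6],[0,0,-0.9,0,0,0,0.6],[0,0,-0.9,0,0,0,0.6],[0,0,0,0,0,0,0.6]]]'
cat > cases.py <<'E'
from h import *
P=camera_params('top'); im,d=snapshot('top'); C=cloud(P,d); hsv=cv2.cvtColor(im,cv2.COLOR_RGB2HSV)
x,y,z=C[...,0],C[...,1],C[...,2]
m=((hsv[...,1]<90)&(hsv[...,2]>90)&(z<40)&(x>250)&(x<800)&(y>60)&(y<450)).astype(np.uint8)
n,l,st,c=cv2.connectedComponentsWithStats(m)
for i in range(1,n):
    if st[i,4]>60:
        v,u=np.nonzero(l==i); p=np.array([ray(P,a,b,16)[:2] for a,b in zip(u,v)],np.float32); r=cv2.minAreaRect(p)
        print(np.round(r[0],1),np.round(r[1],1),round(r[2] if r[1][0]>r[1][1] else r[2]-90,1))
save('top_now',im,1)
E
python3 cases.py; python3 go.py 567 255.4 200 150
```

```text
time: 19.8
tool_pos: [441.5, -348.6, 181.4]
tcp_rot: [179.5, 0.4, 82.4]
ft_force: [0.7, 0.3, -0.8]
finger_gap: 51.2
[694.8 179.3] [60.9 65.3] -88.5
[604.7 384.9] [68.9 67.3] 3.2
[567. 254.] [82.3 16.8] 2.7
[409.4 245.8] [18.1 85.2] -11.5
[395.  344.6] [84.7 19.1] 17.9
t 19.85 pos [ 440.4 -347.6  178.4] [179.7   0.2  82.4] gap 51.3 F [-0.5 -0.1 -1.2] j6 -36.0
turn first [ 0.0004  0.001  -0.1877] then shift [ 3.838 11.71  -0.432]
```

All three cases are unmoved. On to case 1.

```bash
python3 -m jog '[[[0,0,0,0,0,0.0277,0.6],[0,0,0,0,0,0.0277,0.6],[0,0,0,0,0,0.0277,0.6],[0,0,0,0,0,0.0277,0.6],[0,0,0,0,0,0.0277,0.6],[0,0,0,0,0,0.0277,0.6],[0,0,0,0,0,0.0277,0.6],[0,0,0,0,0,0.0277,0.6],[0,0,0,0,0,0,0.6]]]'; python3 go.py 567.5 254.5 160 2.7
```

```text
time: 20.98
tool_pos: [438.4, -345.8, 173.5]
tcp_rot: [-179.9, 0.1, 2.7]
ft_force: [-0.1, 0.5, -0.3]
finger_gap: 51.4
t 20.98 pos [ 438.4 -345.8  173.5] [-1.799e+02  1.000e-01  2.700e+00] gap 51.4 F [-0.1  0.5 -0.3] j6 44.0
turn first [-0.0002  0.0002 -0.    ] then shift [  3.144 -11.87    0.269]
```

```bash
python3 -m jog '[[[0.1,-0.4,0,0,0,0,0.6],[0.2,-0.75,0,0,0,0,0.6],[0.2,-0.75,0,0,0,0,0.6],[0.2,-0.75,0,0,0,0,0.6],[0.2,-0.75,0,0,0,0,0.6],[0.2,-0.75,0,0,0,0,0.6],[0.2,-0.75,0,0,0,0,0.6],[0.2,-0.75,0,0,0,0,0.6],[0.2,-0.75,0,0,0,0,0.6],[0.2,-0.75,0,0,0,0,0.6],[0.2,-0.75,0,0,0,0,0.6],[0.2,-0.75,0,0,0,0,0.6]]]'; python3 -m jog '[[[0.2,-0.75,0,0,0,0,0.6],[0.2,-0.75,0,0,0,0,0.6],[0.2,-0.75,0,0,0,0,0.6],[0.2,-0.75,0.1,0,0,0,0.6],[0.04,-0.22,0.1,0,0,0,0.6],[0,0,0,0,0,0,0.6],[0,0,0,0,0,0,0.6]]]'
cat > wc.py <<'E'
import sys; from h import *
zt=float(sys.argv[1]); P=camera_params('wrist'); im,d=snapshot('wrist'); C=cloud(P,d); hsv=cv2.cvtColor(im,cv2.COLOR_RGB2HSV); z=C[...,2]
t=telemetry.sense()['tool_pos']
m=((hsv[...,1]<95)&(hsv[...,2]>75)&(abs(z-zt)<7)).astype(np.uint8); m=cv2.morphologyEx(m,cv2.MORPH_CLOSE,np.ones((5,5)))
n,l,st,c=cv2.connectedComponentsWithStats(m)
for i in range(1,n):
    if st[i,4]>250:
        v,u=np.nonzero(l==i); p=np.array([ray(P,a,b,zt)[:2] for a,b in zip(u,v)],np.float32); r=cv2.minAreaRect(p)
        print('seen',np.round(r[0],1),np.round(r[1],1),round(r[2] if r[1][0]>r[1][1] else r[2]-90,1),c[i].round(0))
if len(sys.argv)>2: save(sys.argv[2],im,1.2)
E
python3 wc.py 16 w4; python3 go.py 567.5 254.5 3 2.7
```

```text
time: 22.48
tool_pos: [533.3, 93.3, 174.2]
tcp_rot: [-180.0, 0.0, 2.9]
ft_force: [-0.2, 0.7, 0.6]
finger_gap: 51.2
time: 23.35
tool_pos: [568.2, 252.9, 164.4]
tcp_rot: [180.0, 0.0, 2.6]
ft_force: [-0.1, -0.3, 0.0]
finger_gap: 51.6
seen [692.8 166.2] [64.9 47.8] 34.7 [366.  39.]
seen [597.6  65.3] [ 11.8 131. ] -9.3 [451. 155.]
seen [607.5 386.6] [69.  72.2] -23.0 [109. 133.]
seen [569.2 256.2] [85.1 17.3] 2.9 [247. 178.]
seen [427.1 243.9] [18.7 60.4] -11.2 [253. 308.]
t 23.4 pos [568.5 252.8 164.6] [180.    0.    2.6] gap 51.3 F [0.2 0.3 0.6] j6 107.0
turn first [ 0.0001  0.     -0.0002] then shift [-0.018 -0.035  3.232]
```

View pics/w4.png

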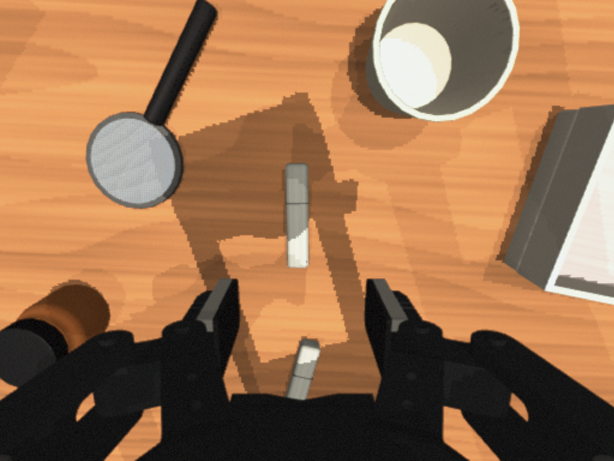

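The case sits ahead of the jaws at (297,215), with B behind it. It measures (569.2,256.2), a 1–2 mm correction.

```bash
python3 -m jog '[[[0.015,-0.06,0.5,0,0,-0.0005,0.6],[0,0,0.8,0,0,0,0.6],[0,0,0.8,0,0,0,0.6],[0,0,0.6,0,0,0,0.6],[0,0,0.2,0,0,0,0.6],[0,0,0,0,0,0,0.6],[0,0,0,0,0,0,0.6]]]'; python3 go.py 569.2 256.2 3 2.9
```

```text
time: 24.28
tool_pos: [570.7, 257.1, 21.5]
tcp_rot: [-179.9, -0.2, 2.8]
ft_force: [0.0, 0.9, 0.2]
finger_gap: 51.5
t 24.27 pos [570.7 257.1  21.5] [-179.9   -0.2    2.8] gap 51.5 F [0.  0.9 0.2] j6 107.0
turn first [-0.0001 -0.0005 -0.0003] then shift [-0.03   0.016  0.37 ]
```

```bash
python3 -m jog '[[[-0.02,0,0.2,0,0,0,0.6],[0,0,0.13,0,0,0,0.6],[0,0,0,0,0,0,0.6],[0,0,0,0,0,0,0.3],[0,0,0,0,0,0,0.2],[0,0,0,0,0,0,0.1],[0,0,0,0,0,0,0],[0,0,0,0,0,0,0],[0,0,0,0,0,0,0],[0,0,0,0,0,0,0]]]' 40;python3 go.py 569.2 256.2 3 2.9; python3 -m jog '[[[0,0,-0.2,0,0,0,0],[0,0,-0.5,0,0,0,0],[0,0,-0.8,0,0,0,0],[0,0,-0.8,0,0,0,0],[0,0,-0.3,0,0,0,0],[0,0,0,0,0,0.0171,0],[0,0,0,0,0,0.0171,0],[0,0,0,0,0,0,0]]]'
python3 - <<'E'
import numpy as np
a=np.radians(-9.4)
for y in(50,0,-50): print(y,(582.6-y*np.sin(a)).round(1),(-25.4+y*np.cos(a)).round(1))
E
python3 go.py 590.8 23.9 140 -9.4
```

```text
time: 25.52
tool_pos: [568.5, 256.9, 3.3]
tcp_rot: [-180.0, -0.0, 2.8]
ft_force: [0.8, -0.0, 5.4]
finger_gap: 17.0
t 25.52 pos [568.5 256.9   3.3] [-180.    -0.     2.8] gap 17.0 F [ 0.8 -0.   5.4] j6 107.0
turn first [-0.     -0.0001 -0.0002] then shift [0.013 0.015 0.006]
time: 26.52
tool_pos: [567.4, 256.5, 131.5]
tcp_rot: [179.9, 0.1, -9.5]
ft_force: [0.7, -0.6, 0.1]
finger_gap: 16.6
50 590.8 23.9
0 582.6 -25.4
-50 574.4 -74.7
t 26.52 pos [567.4 256.5 131.5] [ 1.799e+02  1.000e-01 -9.500e+00] gap 16.6 F [ 0.7 -0.6  0.1] j6 119.0
turn first [ 0.0002  0.0003 -0.0002] then shift [ 1.221  4.513 -0.17 ]
```

```bash
python3 -m jog '[[[0.1,0.36,0,0,0,0,0],[0.2,0.75,0,0,0,0,0],[0.2,0.75,0,0,0,0,0],[0.2,0.75,0,0,0,0,0],[0.2,0.75,0,0,0,0,0],[0.2,0.75,0,0,0,0,0],[0.12,0.4,0,0,0,0,0],[0,0,0,0,0,0,0],[0,0,0,0,0,0,0],[0,0,0,0,0,0,0]]]'; python3 go.py 590.8 23.9 29 -9.4
```

```text
time: 27.78
tool_pos: [591.0, 25.4, 132.8]
tcp_rot: [-180.0, 0.0, -9.4]
ft_force: [-1.2, 0.0, -1.4]
finger_gap: 16.6
t 27.77 pos [591.   25.4 132.8] [-180.     0.    -9.4] gap 16.6 F [-1.2  0.  -1.4] j6 97.0
turn first [-0.  0. -0.] then shift [1.000e-03 3.100e-02 2.076e+00]
```

```bash
python3 -m jog '[[[0,0.03,0.4,0,0,0,0],[0,0,0.6,0,0,0,0],[0,0,0.6,0,0,0,0],[0,0,0.3,0,0,0,0],[0,0,0.1,0,0,0,0],[0,0,0,0,0,0,0],[0,0,0,0,0,0,0]]]'; python3 -m jog '[[[0,0,0.04,0,0,0,0],[0,0,0,0,0,0,0]]]'
```

```text
time: 28.65
tool_pos: [592.0, 22.8, 34.3]
tcp_rot: [-180.0, -0.1, -9.5]
ft_force: [-0.9, -0.7, 0.7]
finger_gap: 16.8
time: 28.9
tool_pos: [591.1, 22.8, 31.2]
tcp_rot: [-180.0, -0.0, -9.5]
ft_force: [-0.3, -0.4, -0.5]
finger_gap: 16.8
```

```bash
python3 -m jog '[[[0,0,0.04,0,0,0,0],[0,0,0,0,0,0,0]]]'; python3 -m jog '[[[0,0,0.02,0,0,0,0],[0,0,0,0,0,0,0]]]';  python3 -m jog '[[[0,0,0,0,0,0,0.35],[0,0,0,0,0,0,0.35],[0,0,0,0,0,0,0.35],[0,0,-0.3,0,0,0,0.35],[0,0,-0.6,0,0,0,0.35],[0,0,-0.8,0,0,0,0.6],[0,0,-0.5,0,0,0,0.6],[0,0,0,0,0,0,0.6]]]'; python3 cases.py; python3 go.py 409.5 246 140 -11.5
```

```text
time: 29.15
tool_pos: [590.7, 22.8, 28.7]
tcp_rot: [180.0, 0.0, -9.5]
ft_force: [0.2, -0.5, 0.2]
finger_gap: 17.0
time: 29.4
tool_pos: [590.8, 22.8, 27.8]
tcp_rot: [180.0, 0.0, -9.5]
ft_force: [-0.1, 0.4, -1.2]
finger_gap: 17.1
time: 30.4
tool_pos: [593.2, 22.7, 142.1]
tcp_rot: [-180.0, -0.4, -9.5]
ft_force: [0.2, 0.4, 0.1]
finger_gap: 51.3
[690.4 177.6] [52.1 62.2] -88.5
[604.7 386.3] [67.1 68.9] -42.2
[409.4 246. ] [18.7 85.2] -11.6
[394.8 344.5] [85.2 19.1] 17.9
t 30.45 pos [591.9  22.8 139.8] [-180.    -0.2   -9.5] gap 51.0 F [ 0.1 -0.   0.2] j6 97.0
turn first [-0.0001 -0.0005  0.0056] then shift [-4.466 -3.648 -0.005]
```

```bash
python3 -m jog '[[[-0.25,-0.2,0,0,0,0.0056,0.6],[-0.55,-0.46,0,0,0,0,0.6],[-0.6,-0.5,0,0,0,0,0.6],[-0.6,-0.5,0,0,0,0,0.6],[-0.6,-0.5,0,0,0,0,0.6],[-0.6,-0.5,0,0,0,0,0.6],[-0.6,-0.5,0,0,0,0,0.6],[-0.45,-0.35,0,0,0,0,0.6],[-0.2,-0.15,0,0,0,0,0.6],[0,0,0,0,0,0,0.6],[0,0,0,0,0,0,0.6]]]';python3 wc.py 16; python3 go.py 411 247.5 3 -11.5
```

```text
time: 31.82
tool_pos: [409.4, 245.5, 137.6]
tcp_rot: [180.0, 0.0, -11.5]
ft_force: [-0.1, 0.1, -0.4]
finger_gap: 51.2
seen [577.5 382.7] [52.4 21.4] 78.5 [29. 14.]
seen [410.3 246.6] [17.7 85.6] -12.1 [249. 185.]
seen [401.6 345.5] [73.2 21. ] 17.8 [142. 215.]
t 31.88 pos [409.6 245.4 137.8] [180.   -0.  -11.6] gap 51.1 F [1.  0.5 0.1] j6 126.0
turn first [ 0.0001 -0.     -0.0002] then shift [ 0.019 -0.046  2.695]
```

```bash
python3 -m jog '[[[0.01,-0.028,0.4,0,0,0.001,0.6],[0,0,0.7,0,0,0,0.6],[0,0,0.7,0,0,0,0.6],[0,0,0.6,0,0,0,0.6],[0,0,0.25,0,0,0,0.6],[0,0,0,0,0,0,0.6],[0,0,0,0,0,0,0.6]]]'; python3 go.py 410.3 246.6 3.5 -12
```

```text
time: 32.75
tool_pos: [411.0, 247.8, 6.8]
tcp_rot: [-179.9, -0.1, -11.9]
ft_force: [0.2, -0.7, 0.2]
finger_gap: 51.2
t 32.75 pos [411.  247.8   6.8] [-1.799e+02 -1.000e-01 -1.190e+01] gap 51.2 F [ 0.2 -0.7  0.2] j6 127.0
turn first [-0.0002 -0.0003  0.0003] then shift [-0.008  0.026  0.065]
```

```bash
python3 -m jog '[[[0,0.01,0.04,0,0,0,0.5],[0,0,0,0,0,0,0.3],[0,0,0,0,0,0,0.2],[0,0,0,0,0,0,0.1],[0,0,0,0,0,0,0],[0,0,0,0,0,0,0],[0,0,0,0,0,0,0],[0,0,0,0,0,0,0]]]' 40;python3 go.py 410.3 246.6 3.5 -12; python3 -m jog '[[[0,0,-0.2,0,0,0,0],[0,0,-0.5,0,0,0,0],[0,0,-0.8,0,0,0,0],[0,0,-0.8,0,0,0,0],[0,0,-0.3,0,0,0,0],[0,0,0,0,0,-0.0072,0],[0,0,0,0,0,0,0]]]'
python3 go.py 582.6 -25.4 130 -9.4
```

```text
time: 33.75
tool_pos: [410.0, 247.2, 4.0]
tcp_rot: [-180.0, -0.0, -11.9]
ft_force: [-1.1, -0.7, 6.0]
finger_gap: 16.6
t 33.75 pos [410.  247.2   4. ] [-180.    -0.   -11.9] gap 16.6 F [-1.1 -0.7  6. ] j6 127.0
turn first [-0.0001 -0.0001  0.0004] then shift [0.008 0.011 0.01 ]
time: 34.62
tool_pos: [409.2, 246.8, 132.8]
tcp_rot: [180.0, 0.0, -9.3]
ft_force: [0.1, -0.9, -0.7]
finger_gap: 16.9
t 34.62 pos [409.2 246.8 132.8] [180.    0.   -9.3] gap 16.9 F [ 0.1 -0.9 -0.7] j6 124.0
turn first [0.0001 0.0001 0.0003] then shift [4.311 4.804 0.056]
```

```bash
python3 -m jog '[[[0.25,0.3,0,0,0,0,0],[0.5,0.55,0,0,0,0,0],[0.6,0.66,0,0,0,0,0],[0.6,0.66,0,0,0,0,0],[0.6,0.66,0,0,0,0,0],[0.6,0.66,0,0,0,0,0],[0.6,0.66,0,0,0,0,0],[0.4,0.45,0,0,0,0,0],[0.16,0.2,0,0,0,0,0],[0,0,0,0,0,0,0],[0,0,0,0,0,0,0],[0,0,0,0,0,0,0]]]'; python3 go.py 582.6 -25.4 28.5 -9.4
```

```text
time: 36.12
tool_pos: [583.2, -23.6, 133.4]
tcp_rot: [-180.0, 0.0, -9.2]
ft_force: [0.9, -0.6, -0.7]
finger_gap: 16.7
t 36.12 pos [583.2 -23.6 133.4] [-180.     0.    -9.2] gap 16.7 F [ 0.9 -0.6 -0.7] j6 92.0
turn first [-0.      0.      0.0005] then shift [-0.005  0.038  2.097]
```

```bash
python3 -m jog '[[[0,0.03,0.4,0,0,0,0],[0,0,0.6,0,0,0,0],[0,0,0.6,0,0,0,0],[0,0,0.3,0,0,0,0],[0,0,0.14,0,0,0,0],[0,0,0,0,0,0,0],[0,0,0,0,0,0,0]]]'; python3 -m jog '[[[0,0,0.04,0,0,0,0],[0,0,0,0,0,0,0]]]'
```

```text
time: 37.0
tool_pos: [584.4, -26.3, 32.7]
tcp_rot: [-180.0, -0.1, -9.3]
ft_force: [-0.1, -0.8, 0.0]
finger_gap: 17.0
time: 37.25
tool_pos: [583.6, -26.2, 29.8]
tcp_rot: [-180.0, -0.0, -9.3]
ft_force: [-0.2, 0.5, -0.8]
finger_gap: 16.8
```

```bash
python3 go.py 582.6 -25.4 28 -9.4; python3 -c "
from h import *
im,d=snapshot('wrist');save('w5',im,1.2)"
```

```text
t 37.25 pos [583.6 -26.2  29.8] [-180.    -0.    -9.3] gap 16.8 F [-0.2  0.5 -0.8] j6 92.0
turn first [-0.     -0.0001  0.0003] then shift [-0.022 -0.012  0.035]
```

View pics/w5.png

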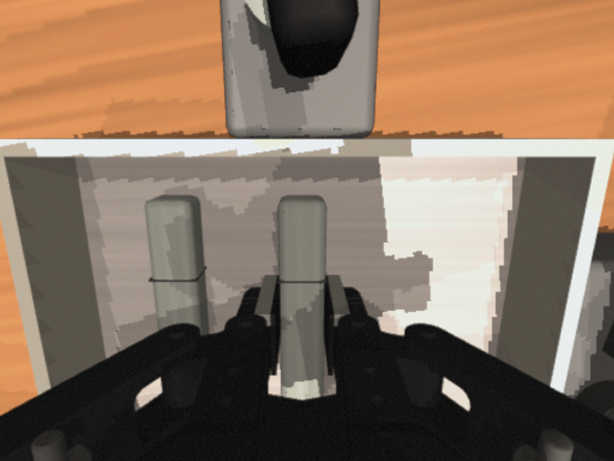

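Case 1 lies flat at the left (175,270) and case 2 is being set down in the middle (303,290), with clear space between them. I'll finish placing case 2 and go on to the third.

```bash
python3 -m jog '[[[0,0,0.03,0,0,0,0],[0,0,0.01,0,0,0,0],[0,0,0,0,0,0,0],[0,0,0,0,0,0,0.35],[0,0,0,0,0,0,0.35],[0,0,0,0,0,0,0.35],[0,0,-0.3,0,0,0,0.35],[0,0,-0.6,0,0,0,0.35],[0,0,-0.8,0,0,0,0.6],[0,0,-0.5,0,0,0,0.6],[0,0,0,0,0,0,0.6],[0,0,0,0,0,0,0.6]]]'; python3 cases.py; python3 go.py 397 346 140 17.9
```

```text
time: 38.8
tool_pos: [583.0, -26.1, 137.0]
tcp_rot: [180.0, 0.0, -9.3]
ft_force: [0.5, -0.5, -0.3]
finger_gap: 51.0
[690.4 177.7] [52.1 62.4] -88.5
[604.8 384.9] [68.7 67.3] 3.2
[394.8 344.5] [85.1 18.5] 17.3
t 38.85 pos [582.5 -26.  136.2] [ 1.8e+02  1.0e-01 -9.3e+00] gap 51.2 F [-0.1  0.3  0.6] j6 92.0
turn first [-0.0001  0.0003 -0.0755] then shift [-1.244 -8.221 -0.076]
```

```bash
python3 -m jog '[[[0,0,0,0,0,-0.0252,0.6],[0,0,0,0,0,-0.0252,0.6],[0,0,0,0,0,-0.025,0.6],[-0.06,-0.4,0,0,0,0,0.6],[-0.11,-0.75,0,0,0,0,0.6],[-0.11,-0.75,0,0,0,0,0.6],[-0.11,-0.75,0,0,0,0,0.6],[-0.11,-0.75,0,0,0,0,0.6],[-0.11,-0.75,0,0,0,0,0.6],[-0.11,-0.75,0,0,0,0,0.6],[-0.11,-0.75,0,0,0,0,0.6],[-0.11,-0.75,0,0,0,0,0.6]]]';  python3 -m jog '[[[-0.11,-0.75,0,0,0,0,0.6],[-0.11,-0.7,0,0,0,0,0.6],[-0.08,-0.37,0,0,0,0,0.6],[0,0,0,0,0,0,0.6],[0,0,0,0,0,0,0.6]]]'; python3 wc.py 16;  python3 go.py 397 346 3.5 17.5
```

```text
time: 40.35
tool_pos: [438.3, 265.4, 136.5]
tcp_rot: [-180.0, 0.1, 17.7]
ft_force: [-0.2, 0.0, 0.2]
finger_gap: 51.0
time: 40.98
tool_pos: [398.3, 345.3, 137.1]
tcp_rot: [180.0, 0.0, 17.8]
ft_force: [-0.3, -0.2, 0.3]
finger_gap: 51.1
seen [395.6 345.8] [85.9 17.5] 17.2 [249. 188.]
t 41.02 pos [398.6 345.2 137.2] [180.    0.   17.8] gap 51.1 F [0.1 0.8 0.2] j6 108.0
turn first [0.0001 0.0001 0.0008] then shift [-0.025 -0.025  2.674]
```

```bash
python3 -m jog '[[[-0.05,-0.02,0.4,0,0,0.0014,0.6],[0,0,0.7,0,0,0,0.6],[0,0,0.7,0,0,0,0.6],[0,0,0.6,0,0,0,0.6],[0,0,0.25,0,0,0,0.6],[0,0,0,0,0,0,0.6],[0,0,0,0,0,0,0.6]]]'; python3 go.py 395.6 345.8 3.5 17.2
```

```text
time: 41.9
tool_pos: [396.8, 346.7, 6.4]
tcp_rot: [-180.0, -0.1, 17.3]
ft_force: [0.3, -0.7, 0.4]
finger_gap: 51.1
t 41.9 pos [396.8 346.7   6.4] [-1.80e+02 -1.00e-01  1.73e+01] gap 51.1 F [ 0.3 -0.7  0.4] j6 108.0
turn first [-0.0001 -0.0003  0.0004] then shift [-0.028  0.011  0.057]
```

```bash
python3 -m jog '[[[0,0,0.03,0,0,0,0.5],[0,0,0,0,0,0,0.3],[0,0,0,0,0,0,0.2],[0,0,0,0,0,0,0.1],[0,0,0,0,0,0,0],[0,0,0,0,0,0,0],[0,0,0,0,0,0,0],[0,0,0,0,0,0,0]]]' 40;python3 go.py 395.6 345.8 3.5 17.2; python3 -m jog '[[[0,0,-0.2,0,0,0,0],[0,0,-0.5,0,0,0,0],[0,0,-0.8,0,0,0,0],[0,0,-0.8,0,0,0,0],[0,0,-0.3,0,0,0,0],[0,0,0,0,0,0.0252,0],[0,0,0,0,0,0.0252,0],[0,0,0,0,0,0.0238,0],[0,0,0,0,0,0,0],[0,0,0,0,0,0,0]]]'
python3 go.py 574.4 -74.7 130 -9.4
```

```text
time: 42.9
tool_pos: [396.0, 346.6, 4.1]
tcp_rot: [-180.0, -0.1, 17.4]
ft_force: [-0.1, 0.3, 5.7]
finger_gap: 16.2
t 42.9 pos [396.  346.6   4.1] [-1.80e+02 -1.00e-01  1.74e+01] gap 16.2 F [-0.1  0.3  5.7] j6 108.0
turn first [-0.0001 -0.0001  0.0005] then shift [-0.012  0.013  0.011]
time: 44.15
tool_pos: [395.3, 346.0, 132.8]
tcp_rot: [180.0, 0.0, -9.2]
ft_force: [0.6, 0.0, -0.4]
finger_gap: 16.7
t 44.15 pos [395.3 346.  132.8] [180.    0.   -9.2] gap 16.7 F [ 0.6  0.  -0.4] j6 135.0
turn first [0.0001 0.0001 0.0007] then shift [4.908 7.716 0.056]
```

```bash
python3 -m jog '[[[0.2,0.33,0,0,0,0.0007,0],[0.45,0.7,0,0,0,0,0],[0.45,0.7,0,0,0,0,0],[0.45,0.7,0,0,0,0,0],[0.45,0.7,0,0,0,0,0],[0.45,0.7,0,0,0,0,0],[0.45,0.7,0,0,0,0,0],[0.45,0.7,0,0,0,0,0],[0.45,0.7,0,0,0,0,0],[0.45,0.7,0,0,0,0,0],[0.45,0.7,0,0,0,0,0],[0.2,0.4,0,0,0,0,0]]]'; python3 -m jog '[[[0,0,0,0,0,0,0],[0,0,0,0,0,0,0],[0,0,0,0,0,0,0]]]'; python3 go.py 574.4 -74.7 28.5 -9.4
```

```text
time: 45.65
tool_pos: [572.8, -78.5, 133.3]
tcp_rot: [180.0, 0.0, -9.7]
ft_force: [0.4, 0.1, -0.3]
finger_gap: 16.8
time: 46.02
tool_pos: [572.4, -74.6, 133.3]
tcp_rot: [-180.0, 0.0, -9.5]
ft_force: [0.4, -0.4, 0.1]
finger_gap: 17.0
t 46.02 pos [572.4 -74.6 133.3] [-180.     0.    -9.5] gap 17.0 F [ 0.4 -0.4  0.1] j6 87.0
turn first [-0.      0.0001 -0.0003] then shift [ 0.04  -0.005  2.097]
```

```bash
python3 -m jog '[[[0.03,0,0.4,0,0,0,0],[0,0,0.6,0,0,0,0],[0,0,0.6,0,0,0,0],[0,0,0.3,0,0,0,0],[0,0,0.14,0,0,0,0],[0,0,0,0,0,0,0],[0,0,0.04,0,0,0,0],[0,0,0,0,0,0,0],[0,0,0,0,0,0,0]]]';python3 go.py 574.4 -74.7 28 -9.4
```

```text
time: 47.15
tool_pos: [574.6, -76.1, 30.0]
tcp_rot: [180.0, -0.1, -9.6]
ft_force: [0.1, 0.8, -1.8]
finger_gap: 17.1
t 47.15 pos [574.6 -76.1  30. ] [ 1.8e+02 -1.0e-01 -9.6e+00] gap 17.1 F [ 0.1  0.8 -1.8] j6 87.0
turn first [ 0.     -0.0002 -0.0006] then shift [-0.009 -0.027  0.039]
```

```bash
python3 -m jog '[[[0,-0.02,0.03,0,0,0,0],[0,0,0.01,0,0,0,0],[0,0,0,0,0,0,0],[0,0,0,0,0,0,0.3],[0,0,0,0,0,0,0.3],[0,0,0,0,0,0,0.3],[0,0,-0.3,0,0,0,0.3],[0,0,-0.6,0,0,0,0.3],[0,0,-0.8,0,0,0,0.6],[0,0,-0.8,0,0,0,0.6],[0,0,-0.5,0,0,0,0.6],[0,0,0,0,0,0,0.6]]]'; python3 cases.py
python3 - <<'E'
from h import *
im,d=snapshot('top');save('t6',im[120:280,220:480],3)
P=camera_params('top');C=cloud(P,d)
a=np.radians(-9.4);q=(C[...,:2]-[582.6,-25.4])@np.array([[np.cos(a),-np.sin(a)],[np.sin(a),np.cos(a)]])
m=(abs(q[...,0])<55)&(abs(q[...,1])<82)
print('tray heights',np.percentile(C[m][:,2],[2,25,50,75,90,99]).round(1))
E
python3 go.py 439 -346.6 180 82.4
```

```text
time: 48.65
tool_pos: [576.4, -75.4, 181.5]
tcp_rot: [180.0, -0.4, -9.6]
ft_force: [0.4, -0.2, 0.3]
finger_gap: 51.9
[690.4 179. ] [52.1 65. ] -88.5
[604.7 384.9] [68.9 67.3] 3.2
tray heights [ 21.2  42.1 572.3 586.7 590.4 599.7]
t 48.75 pos [574.3 -75.  177.5] [180.   -0.   -9.6] gap 51.1 F [-0.5  0.4  0. ] j6 87.0
turn first [ 0.     -0.     -0.2556] then shift [-5.743 -1.964 -0.051]
```

View pics/t6.png

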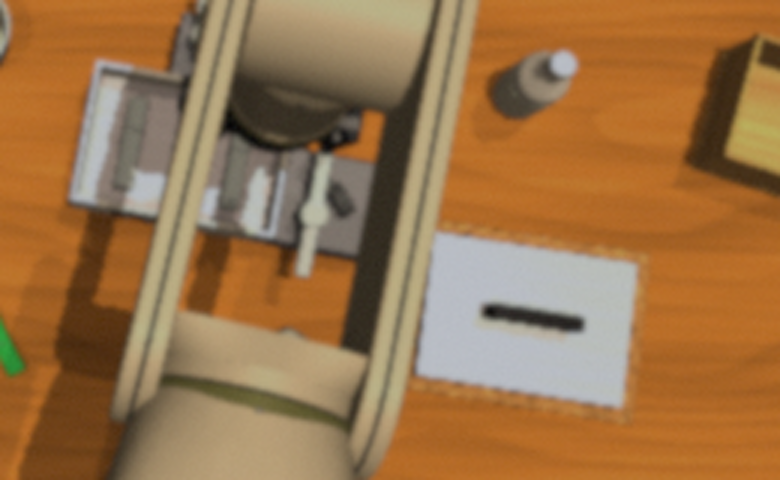

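The cover lies on the mat with its grip at (533,317), and cases are visible in the tray at (130,140) and (235,170). I'll fetch the cover.

```bash
python3 -m jog '[[[0,0,0,0,0,-0.0284,0.6],[0,0,0,0,0,-0.0284,0.6],[0,0,0,0,0,-0.0284,0.6],[0,0,0,0,0,-0.0284,0.6],[0,0,0,0,0,-0.0284,0.6],[0,0,0,0,0,-0.0284,0.6],[0,0,0,0,0,-0.0284,0.6],[0,0,0,0,0,-0.0284,0.6],[0,0,0,0,0,-0.0284,0.6],[-0.3,-0.1,0,0,0,0,0.6],[-0.6,-0.2,0,0,0,0,0.6],[-0.6,-0.2,0,0,0,0,0.6]]]';python3 -m jog '[[[-0.7,-0.24,0,0,0,0,0.6],[-0.7,-0.24,0,0,0,0,0.6],[-0.7,-0.24,0,0,0,0,0.6],[-0.7,-0.24,0,0,0,0,0.6],[-0.7,-0.24,0,0,0,0,0.6],[-0.5,-0.18,0,0,0,0,0.6],[-0.24,-0.08,0,0,0,0,0.6],[0,0,0,0,0,0,0.6],[0,0,0,0,0,0,0.6]]]'
python3 go.py 439 -346.6 25.4 82.4
python3 - <<'E'
from h import *
im,d=snapshot('top');save('t7',im[110:230,230:350],5)
P=camera_params('top');C=cloud(P,d)
a=np.radians(-9.4);q=(C[...,:2]-[582.6,-25.4])@np.array([[np.cos(a),-np.sin(a)],[np.sin(a),np.cos(a)]])
m=(abs(q[...,0])<55)&(abs(q[...,1])<82)
print('tray heights',np.percentile(C[m][:,2],[2,25,50,75,90,99]).round(1))
P=camera_params('wrist');im,d=snapshot('wrist');C=cloud(P,d);z=C[...,2];V=im.max(-1)
m=(V<70)&(z>40)&(z<56)
n,l,st,c=cv2.connectedComponentsWithStats(m.astype(np.uint8));i=1+st[1:,4].argmax()
v,u=np.nonzero(l==i);p=np.array([ray(P,x,y,48)[:2] for x,y in zip(u,v)],np.float32);print('grip',cv2.minAreaRect(p),len(v))
E
```

```text
time: 50.25
tool_pos: [538.3, -147.2, 176.3]
tcp_rot: [-179.9, -0.0, 82.1]
ft_force: [0.8, 0.1, -0.5]
finger_gap: 51.3
time: 51.38
tool_pos: [439.6, -345.8, 177.1]
tcp_rot: [-180.0, -0.0, 82.4]
ft_force: [-0.6, -0.0, -0.0]
finger_gap: 50.8
t 51.38 pos [ 439.6 -345.8  177.1] [-180.    -0.    82.4] gap 50.8 F [-0.6 -0.  -0. ] j6 -36.0
turn first [-0.     -0.0001 -0.    ] then shift [-0.018 -0.009  3.034]
tray heights [19.6 23.1 25.1 34.7 39.4 42.9]
grip ((439.6309814453125, -345.3467102050781), (82.84701538085938, 12.827377319335938), 82.75304412841797) 1278
```

View pics/t7.png

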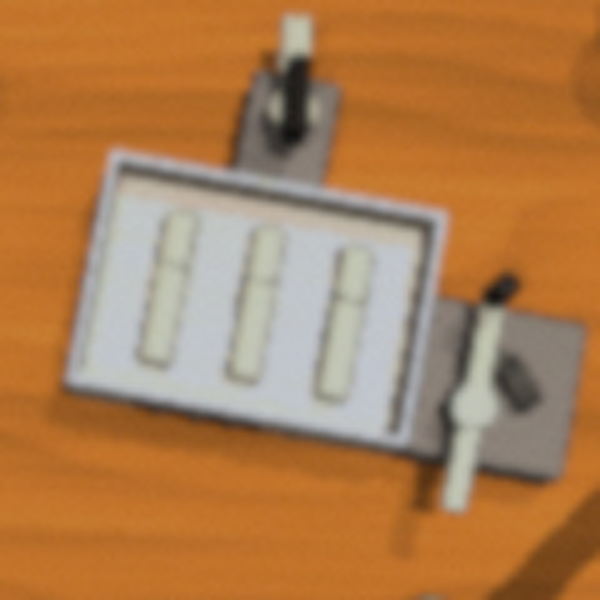

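All three cases lie flat side by side, with case tops at about 40 mm, and the clamp finger is clear. Regripping the cover.

```bash
python3 -m jog '[[[-0.01,0,0.5,0,0,0,0.6],[0,0,0.8,0,0,0,0.6],[0,0,0.8,0,0,0,0.6],[0,0,0.6,0,0,0,0.6],[0,0,0.2,0,0,0,0.6],[0,0,0,0,0,0,0.6],[0,0,0,0,0,0,0.6],[0,0,0,0,0,0,0.6]]]'; python3 go.py 439.2 -346.5 25.4 82.4
```

```text
time: 52.48
tool_pos: [440.2, -347.8, 34.0]
tcp_rot: [179.9, 0.1, 82.4]
ft_force: [-1.2, 0.7, 0.8]
finger_gap: 51.2
t 52.48 pos [ 440.2 -347.8   34. ] [1.799e+02 1.000e-01 8.240e+01] gap 51.2 F [-1.2  0.7  0.8] j6 -36.0
turn first [0.0003 0.0002 0.    ] then shift [ 0.024 -0.024  0.172]
```

```bash
python3 -m jog '[[[0.005,0,0.14,0,0,0,0.6],[0,0,0,0,0,0,0.6],[0,0,0,0,0,0,0.6],[0,0,0,0,0,0,0.2],[0,0,0,0,0,0,0.1],[0,0,0,0,0,0,0],[0,0,0,0,0,0,0],[0,0,0,0,0,0,0],[0,0,0,0,0,0,0],[0,0,0,0,0,0,0]]]' 60; python3 go.py 439.2 -346.5 25.4 82.4
python3 -m jog '[[[0,0,-0.1,0,0,0,0],[0,0,-0.3,0,0,0,0],[0,0,-0.6,0,0,0,0],[0,0,-0.8,0,0,0,0],[0,0,-0.8,0,0,0,0],[0,0,-0.4,0,0,0.0044,0],[0,0,0,0,0,0,0],[0,0,0,0,0,0,0]]]'; python3 go.py 582.4 -25.8 173 80.8
```

```text
time: 53.72
tool_pos: [439.5, -346.9, 25.6]
tcp_rot: [180.0, 0.0, 82.4]
ft_force: [-1.2, -0.5, 3.4]
finger_gap: 12.5
t 53.73 pos [ 439.5 -346.9   25.6] [180.    0.   82.4] gap 12.5 F [-1.2 -0.5  3.4] j6 -36.0
turn first [0.0001 0.     0.    ] then shift [ 0.008 -0.006  0.005]
time: 54.72
tool_pos: [438.5, -346.0, 173.4]
tcp_rot: [-179.9, -0.1, 80.8]
ft_force: [-1.0, 0.8, -4.0]
finger_gap: 12.8
t 54.73 pos [ 438.5 -346.   173.4] [-1.799e+02 -1.000e-01  8.080e+01] gap 12.8 F [-1.   0.8 -4. ] j6 -34.0
turn first [-0.0004 -0.0003  0.0001] then shift [6.782 1.817 0.008]
```

```bash
python3 -m jog '[[[0.2,0.05,0,0,0,0,0],[0.5,0.13,0,0,0,0,0],[0.7,0.19,0,0,0,0,0],[0.7,0.19,0,0,0,0,0],[0.7,0.19,0,0,0,0,0],[0.7,0.19,0,0,0,0,0],[0.7,0.19,0,0,0,0,0],[0.7,0.19,0,0,0,0,0],[0.7,0.19,0,0,0,0,0],[0.6,0.16,0,0,0,0,0],[0.4,0.1,0,0,0,0,0],[0.18,0.05,0,0,0,0,0]]]'; python3 -m jog '[[[0,0,0.3,0,0,0,0],[0,0,0.5,0,0,0,0],[0,0,0.5,0,0,0,0],[0,0,0.2,0,0,0,0],[0,0,0,0,0,0,0],[0,0,0,0,0,0,0],[0,0,0,0,0,0,0]]]'; python3 go.py 582.4 -25.8 74.4 80.8
```

```text
time: 56.22
tool_pos: [583.0, -25.4, 174.5]
tcp_rot: [-179.9, 0.0, 80.9]
ft_force: [-0.6, -0.7, -2.8]
finger_gap: 13.0
time: 57.1
tool_pos: [584.1, -26.8, 101.7]
tcp_rot: [179.9, -0.0, 80.8]
ft_force: [-0.0, -0.8, -2.1]
finger_gap: 12.6
t 57.1 pos [584.1 -26.8 101.7] [179.9  -0.   80.8] gap 12.6 F [-0.  -0.8 -2.1] j6 2.0
turn first [ 0.0004 -0.      0.0001] then shift [ 0.015 -0.037  0.546]
```

```bash
python3 -m jog '[[[0,0,0.2,0,0,0,0],[0,0,0,0,0,0,0],[0,0,0,0,0,0,0],[0,0,0,0,0,0,0]]]';python3 go.py 582.4 -25.8 74.4 80.8
```

```text
time: 57.6
tool_pos: [583.3, -26.6, 90.5]
tcp_rot: [180.0, 0.0, 80.8]
ft_force: [0.1, -0.2, -3.5]
finger_gap: 12.5
t 57.6 pos [583.3 -26.6  90.5] [180.    0.   80.8] gap 12.5 F [ 0.1 -0.2 -3.5] j6 2.0
turn first [0.     0.     0.0001] then shift [ 0.013 -0.021  0.322]
```

```bash
python3 -m jog '[[[0.01,-0.01,0.1,0,0,0,0],[0,0,0.1,0,0,0,0],[0,0,0,0,0,0,0],[0,0,0,0,0,0,0]]]'; python3 -m jog '[[[0,0,0.06,0,0,0,0],[0,0,0,0,0,0,0],[0,0,0,0,0,0,0]]]'; python3 -m jog '[[[0,0,0.04,0,0,0,0],[0,0,0,0,0,0,0],[0,0,0,0,0,0,0]]]'
```

```text
time: 58.1
tool_pos: [582.8, -26.1, 80.3]
tcp_rot: [-180.0, 0.0, 80.8]
ft_force: [0.9, -0.5, -2.6]
finger_gap: 12.5
time: 58.48
tool_pos: [582.8, -26.0, 77.4]
tcp_rot: [-180.0, -0.0, 80.8]
ft_force: [-0.4, -0.7, -3.5]
finger_gap: 12.9
time: 58.85
tool_pos: [582.8, -26.0, 75.4]
tcp_rot: [-180.0, 0.0, 80.8]
ft_force: [-0.5, -0.8, -2.6]
finger_gap: 13.0
```

```bash
python3 -m jog '[[[0,0,0.02,0,0,0,0],[0,0,0,0,0,0,0],[0,0,0,0,0,0,0]]]'; python3 -m jog '[[[0,0,0.02,0,0,0,0],[0,0,0,0,0,0,0],[0,0,0,0,0,0,0]]]'
```

```text
time: 59.22
tool_pos: [583.0, -26.1, 74.7]
tcp_rot: [180.0, -0.0, 80.8]
ft_force: [-0.2, 0.9, 0.2]
finger_gap: 13.4
time: 59.6
tool_pos: [583.0, -26.1, 74.6]
tcp_rot: [180.0, 0.0, 80.8]
ft_force: [-4.5, -0.5, 8.6]
finger_gap: 12.5
```

The cover went in without side force and seated at TCP z 74.6, the same as before. I'll release it and go to the latch pin.

```bash
python3 -m jog '[[[0,0,-0.02,0,0,0,0.2],[0,0,0,0,0,0,0.6],[0,0,0,0,0,0,0.6],[0,0,0,0,0,0,0.6],[0,0,-0.4,0,0,0,0.6],[0,0,-0.8,0,0,0,0.6],[0,0,-0.8,0,0,0,0.6],[0,0,-0.3,0,0,0,0.6],[0,0,0,0,0,-0.0278,0.4],[0,0,0,0,0,-0.0278,0.4],[0,0,0,0,0,-0.0278,0.4]]]';python3 -m jog '[[[0,0,0,0,0,-0.0278,0.4],[0,0,0,0,0,-0.0278,0.4],[0,0,0,0,0,-0.0278,0.4],[0,0,0,0,0,-0.0278,0.4],[0,0,0,0,0,-0.0278,0.4],[0,0,0,0,0,-0.027,0.4],[0,0,0,0,0,0,0.4],[0,0,0,0,0,0,0.4]]]'; python3 go.py 582.3 -149 140 170.6
```

```text
time: 60.98
tool_pos: [582.4, -26.0, 189.2]
tcp_rot: [-180.0, -0.0, 111.2]
ft_force: [0.6, -0.5, -0.3]
finger_gap: 34.4
time: 61.98
tool_pos: [582.6, -26.0, 189.2]
tcp_rot: [-180.0, -0.0, 170.4]
ft_force: [-0.1, 0.2, -1.2]
finger_gap: 34.5
t 61.98 pos [582.6 -26.  189.2] [-180.    -0.   170.4] gap 34.5 F [-0.1  0.2 -1.2] j6 -88.0
turn first [-0.     -0.0001 -0.0006] then shift [-0.395 -2.428  0.985]
```

```bash
python3 -m jog '[[[-0.1,-0.6,0,0,0,0,0.4],[-0.1,-0.65,0,0,0,0,0.4],[-0.1,-0.65,0,0,0,0,0.4],[-0.095,-0.53,0.2,0,0,0,0.4],[0,0,0.4,0,0,0,0.4],[0,0,0.38,0,0,0,0.4],[0,0,0,0,0,0,0.4],[0,0,0,0,0,0,0.4],[0,0,0,0,0,0,0.4]]]'; python3 go.py 582.3 -149 88 170.6
python3 - <<'E'
from h import *
P=camera_params('wrist');im,d=snapshot('wrist');save('w8',im,1.2);print(proj(P,[582.3,-149,119])*1.2)
E
```

```text
time: 63.1
tool_pos: [583.1, -148.9, 141.5]
tcp_rot: [-180.0, 0.1, 170.6]
ft_force: [0.5, -1.4, 0.2]
finger_gap: 34.1
t 63.1 pos [ 583.1 -148.9  141.5] [-1.800e+02  1.000e-01  1.706e+02] gap 34.1 F [ 0.5 -1.4  0.2] j6 -100.0
turn first [-0.      0.0003  0.0001] then shift [ 0.016 -0.005  1.069]
[302.68943255 272.70987269]
```

View pics/w8.png

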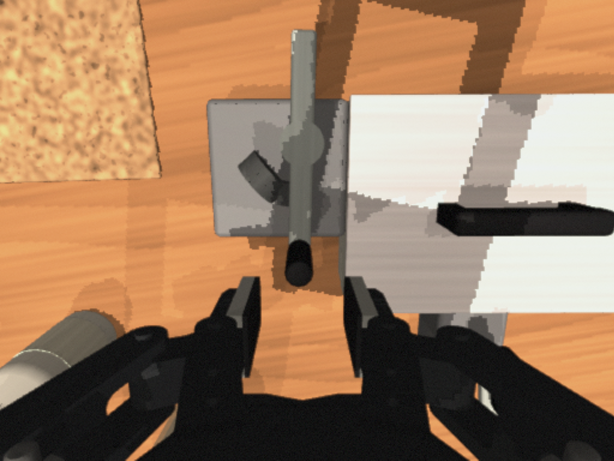

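The pin top is at (299,273), within about 1 mm of the prediction, and centred between the jaws. I'll lower, cage the pin loosely and follow the arc.

```bash
python3 -m jog '[[[0.01,0,0.4,0,0,0,0.4],[0,0,0.4,0,0,0,0.4],[0,0,0.25,0,0,0,0.4],[0,0,0,0,0,0,0.3],[0,0,0,0,0,0,0.24],[0,0,0,0,0,0,0.24],[0,0,0,0,0,0,0.24]]]'; python3 go.py 582.3 -149 88 170.6; python3 -m jog '[[[0.0066,-0.1254,0,0,0,0.01667,0.24],[0.0066,-0.1254,0,0,0,0.01667,0.24],[0.0066,-0.1254,0,0,0,0.01667,0.24],[0.0066,-0.1254,0,0,0,0.01667,0.24],[0,0,0,0,0,0,0.24]]]'
```

```text
time: 64.03
tool_pos: [582.5, -149.2, 88.7]
tcp_rot: [-180.0, 0.1, 170.6]
ft_force: [0.1, 0.6, -0.6]
finger_gap: 20.4
t 64.03 pos [ 582.5 -149.2   88.7] [-1.800e+02  1.000e-01  1.706e+02] gap 20.4 F [ 0.1  0.6 -0.6] j6 -100.0
turn first [-0.      0.0002  0.    ] then shift [0.004 0.004 0.013]
time: 64.65
tool_pos: [573.0, -172.6, 88.3]
tcp_rot: [180.0, 0.0, 146.6]
ft_force: [0.4, 0.7, 0.5]
finger_gap: 20.5
```

```bash
python3 -m jog '[[[0.0066,-0.1254,0,0,0,0.01667,0.24],[0.0066,-0.1254,0,0,0,0.01667,0.24],[0.0066,-0.1254,0,0,0,0.01667,0.24],[0.0066,-0.1254,0,0,0,0.01667,0.24],[0,0,0,0,0,0,0.24]]]';python3 -m jog '[[[0.0066,-0.1254,0,0,0,0.01667,0.24],[0.0066,-0.1254,0,0,0,0.01667,0.24],[0.0066,-0.1254,0,0,0,0.01667,0.24],[0.0066,-0.1254,0,0,0,0.01667,0.24],[0,0,0,0,0,0,0.24]]]';python3 -m jog '[[[0.0066,-0.1254,0,0,0,0.01667,0.24],[0.0066,-0.1254,0,0,0,0.01667,0.24],[0.0066,-0.1254,0,0,0,0.01667,0.24],[0,0,0,0,0,0,0.24],[0,0,0,0,0,0,0.24]]]'
```

```text
time: 65.28
tool_pos: [555.3, -190.0, 88.4]
tcp_rot: [180.0, 0.0, 122.8]
ft_force: [0.7, 1.2, -0.4]
finger_gap: 20.2
time: 65.9
tool_pos: [531.2, -198.5, 87.5]
tcp_rot: [-179.9, -0.0, 98.8]
ft_force: [-7.1, -0.2, -3.6]
finger_gap: 20.3
time: 66.53
tool_pos: [513.2, -198.4, 87.9]
tcp_rot: [180.0, 0.0, 80.8]
ft_force: [-0.5, -0.4, -0.4]
finger_gap: 20.4
```

```bash
python3 -m jog '[[[0,-0.06,0,0,0,0,0.24],[0,0,0,0,0,0,0.24]]]';python3 -m jog '[[[0,-0.03,0,0,0,0,0.24],[0,0,0,0,0,0,0.24]]]'
python3 - <<'E'
from h import *
P=camera_params('wrist');im,d=snapshot('wrist');save('w9',im,1.2)
E
```

```text
time: 66.78
tool_pos: [510.3, -198.0, 88.1]
tcp_rot: [180.0, 0.0, 80.7]
ft_force: [1.7, -1.4, -0.8]
finger_gap: 20.5
time: 67.03
tool_pos: [509.6, -197.9, 88.3]
tcp_rot: [179.9, 0.0, 80.6]
ft_force: [6.4, -1.7, -3.0]
finger_gap: 20.7
```

View pics/w9.png

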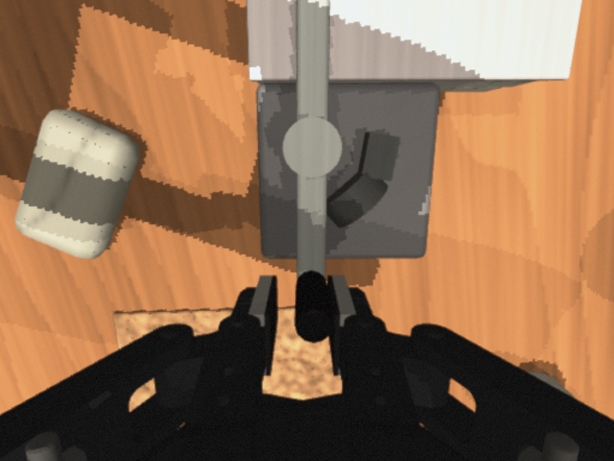

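The latch is against its stop, with the lever pointing straight over the cover edge and the pin at (312,300). Back off, withdraw and verify.

```bash
python3 -m jog '[[[0,0.05,0,0,0,0,0.24],[0,0.02,0,0,0,0,0.4],[0,0,0,0,0,0,0.4],[0,0,0,0,0,0,0.4],[0,0,-0.4,0,0,0,0.4],[0,0,-0.8,0,0,0,0.4],[0,0,-0.8,0,0,0,0.4],[-0.7,0,-0.5,0,0,0,0.4],[-0.7,0,-0.3,0,0,0,0.4],[-0.7,-0.7,0,0,0,0,0.4],[-0.7,-0.7,0,0,0,0,0.4],[0,-0.4,0,0,0,0,0.4]]]'
python3 - <<'E'
from h import *
P=camera_params('top');im,d=snapshot('top');C=cloud(P,d);z=C[...,2]
a=im[110:235,215:350]; P2=camera_params('scene');im2,d2=snapshot('scene')
b=im2[150:275,150:285]
save('fin',np.hstack([a,b]),2.9)
A=np.radians(-9.4);q=(C[...,:2]-[582.6,-25.4])@np.array([[np.cos(A),-np.sin(A)],[np.sin(A),np.cos(A)]])
for n,m in(('plate corners',None),):
    for sx in(-1,1):
        for sy in(-1,1):
            m=(abs(q[...,0]-sx*45)<12)&(abs(q[...,1]-sy*80)<12)&(z<69); print(sx,sy,np.median(z[m]).round(1),m.sum())
V=im.max(-1);m=(V<70)&(z>95)&(z<130)&(abs(q[...,0]+40)<20)&(abs(q[...,1]+182)<20);print('pin',C[m].mean(0),np.percentile(z[m],90) if m.any() else 0)
C2=cloud(P2,d2);z2=C2[...,2];q2=(C2[...,:2]-[582.6,-25.4])@np.array([[np.cos(A),-np.sin(A)],[np.sin(A),np.cos(A)]])
m=(im2.max(-1)<80)&(z2>90)&(z2<130)&(abs(q2[...,0]+40)<20)&(abs(q2[...,1]+182)<20);print('pin scene',m.sum(),np.percentile(z2[m],[50,95]) if m.any() else 0,q2[m].mean(0))
E
python3 go.py 500 -300 200 80
```

```text
time: 68.58
tool_pos: [398.2, -323.4, 227.8]
tcp_rot: [-180.0, 0.0, 80.4]
ft_force: [0.4, 0.0, -0.6]
finger_gap: 33.7
-1 -1 64.1 38
-1 1 63.9 80
1 -1 64.6 77
1 1 64.1 75
pin [ 511.65451434 -195.31506432  109.68872927] 114.50865131378104
pin scene 33 [102.70246999 112.72651057] [ -35.52777263 -177.71676036]
t 68.67 pos [ 398.6 -322.1  227.9] [-180.     0.    80.5] gap 34.0 F [ 0.6 -0.2  0.2] j6 -35.0
turn first [-0.0001  0.      0.0013] then shift [0.787 1.92  0.558]
```

View pics/fin.png

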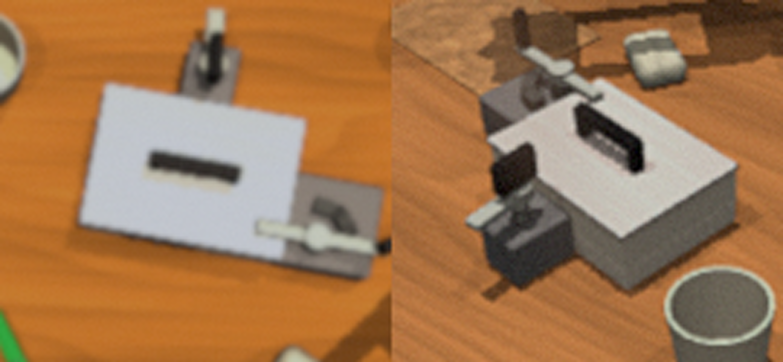

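```bash
python3 - <<'E'
from h import *
P=camera_params('top');im,d=snapshot('top');C=cloud(P,d);z=C[...,2]
m=(im.max(-1)<75)&(z>100)&(z<125)&(abs(C[...,0]-681)<35)&(abs(C[...,1]+42)<25)
v,u=np.nonzero(m);p=np.array([ray(P,a,b,116)[:2] for a,b in zip(u,v)],np.float32);print(cv2.minAreaRect(p),np.percentile(z[m],[50,90]))
E
python3 cases.py
```

```text
((676.6722412109375, -41.14410400390625), (39.982444763183594, 10.397099494934082), 0.935112476348877) [115.49953957 118.25283011]
[694.8 179.2] [60.9 65.2] -88.5
[604.7 384.9] [68.9 67.3] 3.2
```

```bash
python3 -c "
from bench import job
print(job.hand_in())"
```

```text
the job is handed in; nothing more can be done
None
```

The steriliser is loaded and closed, and I handed the job in at about 69 s of simulated time; no verdict came back.

**What I did:** I unscrewed the clamp knob clockwise to its upper stop and laid the mirrored cover on the cork mat. I then put all three steel cases (only three were present) flat on the tray floor, side by side. With the cover back on, I swung the latch clockwise over its hump to its stop. I left the knob unscrewed.

**Last checks:**
- **Knob:** The turning torque rose sharply at the expected stop angle. A coarse check from the top camera afterwards put the bar about 2° short of that angle, which is roughly that camera's error.
- **Cases:** Before the cover went back, the top camera showed three separate cases with their tops at about 40 mm, so none was on another.
- **Cover:** It seated at the same gripper height as before (74.6 mm, against 74.4 mm). Its plate read level at about 64 mm at all four corners, against a nominal 65 mm.
- **Latch:** The pin top read about 114 mm, 5 mm below its parked height, so the lever is in the low notch over the cover.
- **Other things:** I never touched the bystanders or the blue and green look-alikes. The cup and magnifier had not moved; I did not measure the others again.

No check failed. I saw no sign of a case being knocked during the run.

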